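# Set out the printing blocks on the tip-up proofing bed

### The job

Push the tip-up proofing bed down level with the weight and leave the weight standing on it, by the free edge, so that the bed stays level. Then fetch every printing block that lies hidden behind the rollers in the stock bay and lay the blocks side by side flat on the level bed, face up; to get at a block move the roller in front of it aside, and in the end have every roller standing upright where it stood, at the front of its own lane. Leave everything else alone.

Things in the scene. Friction and masses are not known exactly. Their poses are not given: they have to be found in the camera images.
- bed (a joint): hinge of the tip-up bed, rad. 0 = level, on its rubber stops; 0.30 = tipped up, where the spring keeps it when nothing holds it down. About 2 N on the free edge start it down, 3 N there hold it level; let go, it comes up again. The weight standing on the half next to the free edge holds it level alone; the blocks alone do not.
- bed_top (a point): centre of the upper face of the bed, an aluminium plate 200 (x) x 280 (y) x 12 mm; axes tip with it, z square to it. Hinge along y at the far edge x = +100, in the plane of the upper face, 44 mm above the table; a strip 6 mm high runs along it. Free edge x = -100, nearest the robot: it springs up to 103 mm. Its grey base, 240 x 300 mm, is fixed.
- weight: the holding-down weight: a pale turned weight 47 mm in diameter, 61 mm high with a knob on top, 0.8 kg; the lower 30 mm is a plain cylinder. Starts standing on the table behind the bed. Origin: centre of its underside, z up.
- bay: the stock bay: plywood board 180 (x) x 310 (y) x 10 mm fixed to the table, open above, at the front (-x, nearest the robot) and at the back; low dividers (8 mm thick, top 32 mm above the table) make three lanes 92 mm wide at y = -100, 0, +100. Origin: centre of its underside.
- lane_0 (a point): the roller's standing place in the lane at y = -100 mm of the bay: a point on the upper face of the bay's board (10 mm above the table), at x = -45 mm of the bay. Its axes are the bay's.
- lane_1 (a point): the roller's standing place in the lane at y = 0 mm of the bay: a point on the upper face of the bay's board (10 mm above the table), at x = -45 mm of the bay. Its axes are the bay's.
- lane_2 (a point): the roller's standing place in the lane at y = 100 mm of the bay: a point on the upper face of the bay's board (10 mm above the table), at x = -45 mm of the bay. Its axes are the bay's.
- roller_0: spare inking roller standing on end at the front of lane 0: a smooth dark blue cylinder 64 mm in diameter and 182 mm high with an 11 mm spigot on top (193 mm in all), 0.3 to 0.5 kg. Origin: centre of its underside, z up along the cylinder.
- roller_1: spare inking roller standing on end at the front of lane 1: a smooth dark blue cylinder 64 mm in diameter and 182 mm high with an 11 mm spigot on top (193 mm in all), 0.3 to 0.5 kg. Origin: centre of its underside, z up along the cylinder.
- roller_2: spare inking roller standing on end at the front of lane 2: a smooth dark blue cylinder 64 mm in diameter and 182 mm high with an 11 mm spigot on top (193 mm in all), 0.3 to 0.5 kg. Origin: centre of its underside, z up along the cylinder.
- block_0: printing block (may be absent): wood with a grey carved face on top, 44 (x) x 80 (y) x 23 mm high, 0.12 kg. Starts lying flat in lane 0, 4 mm behind the roller, so no finger fits in front of it; behind it the lane is clear, at its ends 6 mm to the dividers. Origin: centre of its underside, z up.
- block_1: printing block (may be absent): wood with a grey carved face on top, 44 (x) x 80 (y) x 23 mm high, 0.12 kg. Starts lying flat in lane 1, 4 mm behind the roller, so no finger fits in front of it; behind it the lane is clear, at its ends 6 mm to the dividers. Origin: centre of its underside, z up.
- block_2: printing block (may be absent): wood with a grey carved face on top, 44 (x) x 80 (y) x 23 mm high, 0.12 kg. Starts lying flat in lane 2, 4 mm behind the roller, so no finger fits in front of it; behind it the lane is clear, at its ends 6 mm to the dividers. Origin: centre of its underside, z up.
- baren: round wooden baren, 103 mm across: a bystander, to be left alone. Origin: centre of its underside.
- open_can: open grey can, 97 mm across, 88 mm high: a bystander, to be left alone. Origin: centre of its underside.
- masking_tape: roll of masking tape lying flat, 106 mm across, 24 mm high: a bystander, to be left alone. Origin: centre of its underside.

How it is judged (in metres and radians):
On the way:
1. the bed lies level with the weight standing on it and no finger on the weight or bed, before any block is on the bed (value of joint bed below 0.03 rad and x of weight in the frame of bed_top between -0.095 and 0.03 m and y of weight in the frame of bed_top between -0.13 and 0.13 m and z of weight in the frame of bed_top between -0.005 and 0.006 m and angle between weight's own z axis and vertical below 0.1 rad and contact force between the fingers and weight below 0.1 N and contact force between the fingers and bed below 0.1 N and horizontal distance between each of block_0, block_1, block_2 and bed_top above 0.19 m), for 0.3 s.
At the end, for the whole second after the job is handed in: The bed is within 0.03 rad of level with the weight standing upright on it; every block present lies flat and face up directly on the bed (its centre at least 10 mm inside each edge); every roller stands upright, its foot within 25 mm of its place at the front of its own lane (value of joint bed below 0.03 rad and x of weight in the frame of bed_top between -0.095 and 0.03 m and y of weight in the frame of bed_top between -0.13 and 0.13 m and z of weight in the frame of bed_top between -0.005 and 0.006 m and angle between each of weight, roller_0, roller_1, roller_2's own z axis and vertical below 0.1 rad and x of block_0 in the frame of bed_top between -0.09 and 0.09 m and y of block_0 in the frame of bed_top between -0.13 and 0.13 m and z of block_0 in the frame of bed_top between -0.005 and 0.006 m and angle between each of block_0, block_1, block_2's own z axis and vertical below 0.08 rad and x of block_1 in the frame of bed_top between -0.09 and 0.09 m and y of block_1 in the frame of bed_top between -0.13 and 0.13 m and z of block_1 in the frame of bed_top between -0.005 and 0.006 m and x of block_2 in the frame of bed_top between -0.09 and 0.09 m and y of block_2 in the frame of bed_top between -0.13 and 0.13 m and z of block_2 in the frame of bed_top between -0.005 and 0.006 m and distance between roller_0 and lane_0 below 0.025 m and linear speed of each of roller_0, roller_1, roller_2 below 0.02 m/s and distance between roller_1 and lane_1 below 0.025 m and distance between roller_2 and lane_2 below 0.025 m); the robot touches nothing.
It fails at once if a bystander (baren, open can, tape roll) is pushed more than 40 mm (distance of any of baren, open_can, masking_tape from where it was at the start of the episode above 0.04 m).
Of block_0, block_1, block_2 only 2 to 3 are there at a start; the rules pass over those that are not, and their reading is None.
At some moment in a run one of block_0, block_1, block_2 may be knocked a few centimetres aside while the robot is not near it.
It also fails if it takes over 210 s, if anything falls off the work surface, if the arm or the gripper's body presses on something with over 40 N, if the wrist force passes 120 N, or if a joint passes its speed limit or range.

### The arm

A 6-joint arm with a two-finger parallel gripper is mounted at the origin on a cart in front of the work surface, level with it; the furniture and walls round the work are solid. World frame = base frame: x ahead of the robot, y to its left, z up, the work surface at z = 0. Lengths are in mm, angles in rad, forces in N, time in s.
With the tool pointing down it reaches from about 275 to 750 mm from the base axis. Payload 10.2 kg.
Tool frame: the origin (TCP) lies midway between the tips of the shut fingers; the grasp point (between the pads) lies grasp_offset behind it (grasp_offset is the distance from the TCP to the grasp point, in mm); x points along the fingers, z is the direction in which the jaws open and shut, and the axes are right-handed (so a half turn about x gives the same grasp; the last joint's range is limited). The gripper opens to 85 mm and grips with 20 to 120 N. Pads are 22 mm wide; open, the fingers measure 114 mm over their backs; the gripper's body (76 mm by 85 mm) begins 54 mm behind the grasp point. The pads swing forward as they close: fully open they stand 13 mm farther back than shut.
Start: joints at [0.958, 0.313, 1.498, -0, 1.331, -0.223], TCP at [199.515, 485.618, 231.294] pointing down, gripper open.
Joint ranges: [-2.94, 2.94], [-0.97, 2.17], [0.19, 2.56], [-1.23, 4.37], [0.02, 3.11], [-2.88, 2.88]. Speed limits (rad/s): [2.39, 2.39, 3.01, 3.14, 3.14, 3.14].

### API

Orientations are given as a unit quaternion [w, x, y, z].
In Python, from rig import sense, capture, calibration, finish_job, grasp_offset gives the robot as it stands.
- The arm moves only by the shell command python3 -m jog 'ROWS' [FORCE]. ROWS is JSON, a list of rows, each an object with "linear": the shift along the tool's x, y, z scaled (see below), a list of three; "rotation": the turn, a rotation vector about the tool's x, y, z scaled (see below), a list of three; "grip": the finger opening in mm, from 0 to 85.4. A call has 1 to 20 rows; each row is the pose to reach, as a shift and turn from the pose measured when the call began, along the tool's axes at that moment; what a row does not reach only later rows make up. The controller multiplies each number of a shift by 0.3 m and each number of a turn by 0.5 rad. A row lasts 1/12 s, in which the tool goes at most 41.7 mm and 7.16 degrees, less where a joint would pass 70% of its speed; a pose out of reach is approached as far as the arm can. A call with a number of a shift or a turn outside -1 to 1 is refused whole. A call with a gripper value outside its range is refused whole. The fingers move at their own pace and stop on an object; FORCE is the grip in N (left out, the last holds). Time passes only in rows, so rows that repeat a pose let the fingers close. It gives the time, the measured TCP pose, the force and the opening at its end, in the units of the state.
- sense(): the state, without advancing time (a new reading comes with each control period).
- capture(name): name is "scene" or "side" or "wrist"; returns (picture, depth): 480x640x3 uint8, red, green, blue; 480x640 float32, mm along the optical axis (not along the pixel's ray), 0 where there is no reading.
- calibration(name): a dict with "intrinsics" (3x3 intrinsics, pixels), "world_from_camera" (4x4, takes a point from camera to world coordinates). Camera axes: x right, y up, looking along -z (the intrinsics and any distortion apply to the point x, -y, -z); pixel columns grow to the right and rows downward; lengths in mm; the calibration is good to about 2 mm. A picture is of the moment at which its call begins: read the wrist's pose just before it. calibration takes no time and is no camera call; for the wrist camera it gives the pose at the moment of the call.
- finish_job(): hands the job in, once; it reports no verdict.
The state is a dict: "time_s": time; "joints": joint angles; "dq": joint speeds; "tau": joint torques, N m; "eef_pos": TCP position; "ee_rot": TCP orientation; "force": force on the tool from outside, world axes, zero at the start; "wrist_torque": the same for the moment, N m; "grip_width": opening from 0.0 (shut) to 1.0 (fully open).
Only numpy, scipy, OpenCV 4.12 (cv2) and the standard library are available. Lean on these libraries where they do the work, as an engineer would, in place of code of your own. Each camera call takes 0.05 s, during which the arm holds its last target.

## Working session

There is one attempt and no reset: what is moved stays moved. The work goes in short steps, Python scripts to look and compute and a shell command to move; the robot and the scene stay as the last step left them, time stands still between calls to the robot, and variables do not carry over. Pictures are saved under pics/ and viewed, and the job is handed in when it is done.

```bash
ls; mkdir -p pics
cat > h.py <<'E'
import numpy as np, cv2, json
from rig import sense, capture, calibration, finish_job, grasp_offset
from scipy.spatial.transform import Rotation as R
def snap(n,f):
    c=calibration(n); p,d=capture(n); cv2.imwrite('pics/'+f+'.png',p[:,:,::-1]); np.savez('pics/'+f+'.npz',p=p,d=d,K=c['intrinsics'],T=c['world_from_camera']); return p,d,c
def load(f):
    z=np.load('pics/'+f+'.npz'); return z['p'],z['d'],z['K'],z['T']
def pts(d,K,T):
    v,u=np.mgrid[0:480,0:640]; K=np.array(K);T=np.array(T)
    x=(u-K[0,2])/K[0,0]*d; y=-(v-K[1,2])/K[1,1]*d
    P=np.stack([x,y,-d,np.ones_like(d)],-1)@T.T
    P=P[...,:3]; P[d<=0]=np.nan; return P
def st():
    s=sense(); q=s['ee_rot']; r=R.from_quat([q[1],q[2],q[3],q[0]]); return s,np.array(s['eef_pos']),r
E
python3 - <<'E'
from h import *
print(grasp_offset)
s=sense();print(s)
for n in ('scene','side','wrist'):
    p,d,c=snap(n,n+'0'); print(n,np.array(c['intrinsics']).tolist(),np.array(c['world_from_camera']).round(3).tolist(),[k for k in c])
E
```

```text
pics
18.700000000000003
{'time_s': 0.0, 'joints': array([ 9.57626418e-01,  3.13449669e-01,  1.49844698e+00,  2.28771765e-05,
        1.33101438e+00, -2.23402806e-01]), 'dq': array([ 0.00022266,  0.00033626,  0.00047173,  0.00065414,  0.00018126,
       -0.00050956]), 'tau': array([ 6.50218499e-05, -4.12267399e+01, -2.59744889e+01, -1.78483556e-04,
        4.13499321e-03,  1.78556195e-05]), 'eef_pos': array([199.33782221, 485.40014299, 230.73152602]), 'ee_rot': array([ 0.58692433, -0.39386725,  0.58780008,  0.39354731]), 'force': array([0.21122236, 1.04687813, 0.69335505]), 'wrist_torque': array([-0.01849468, -0.02063888,  0.03287382]), 'grip_width': 1.000364770969485}
scene [[467.6254770411685, 0.0, 311.55666425460737], [0.0, 467.6254770411685, 238.33451096173525], [0.0, 0.0, 1.0]] [[-0.288, -0.785, 0.548, 1390.916], [0.957, -0.229, 0.176, 230.487], [-0.013, 0.575, 0.818, 1264.287], [0.0, 0.0, 0.0, 1.0]] ['intrinsics', 'world_from_camera']
side [[572.24265318621, 0.0, 317.2111096773176], [0.0, 572.24265318621, 252.0669078747258], [0.0, 0.0, 1.0]] [[0.788, 0.456, -0.413, -137.621], [-0.615, 0.577, -0.537, -976.376], [-0.007, 0.677, 0.736, 1359.605], [0.0, 0.0, 0.0, 1.0]] ['intrinsics', 'world_from_camera']
wrist [[428.31514768872756, 0.0, 313.84739812449965], [0.0, 428.31514768872756, 235.23030333337073], [0.0, 0.0, 1.0]] [[0.38, -0.879, -0.289, 124.489], [0.925, 0.36, 0.121, 516.665], [-0.002, -0.313, 0.95, 373.357], [0.0, 0.0, 0.0, 1.0]] ['intrinsics', 'world_from_camera']
```

View pics/scene0.png

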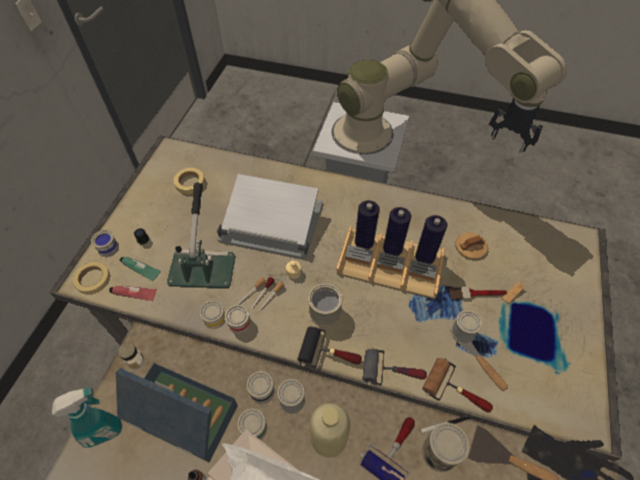

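View pics/side0.png

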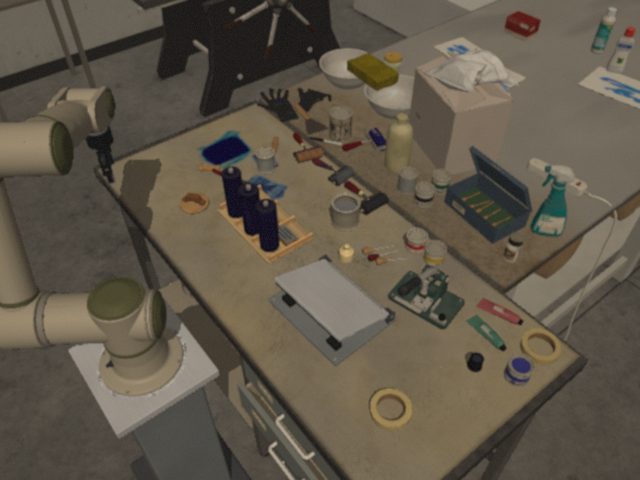

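View pics/wrist0.png

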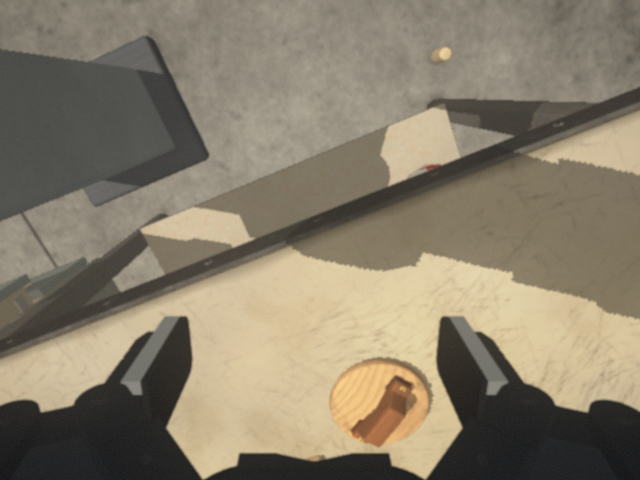

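Run:
```python
from h import *
p,d,K,T=load('scene0')
c=cv2.resize(p[160:320,200:500],None,fx=2.66,fy=2.66,interpolation=cv2.INTER_CUBIC); cv2.imwrite('pics/c0.png',c[:,:,::-1])
P=pts(d,K,T)
p2,d2,K2,T2=load('side0')
c=cv2.resize(p2[140:360,170:450],None,fx=2.66,fy=2.66,interpolation=cv2.INTER_CUBIC); cv2.imwrite('pics/c1.png',c[:,:,::-1])
P2=pts(d2,K2,T2)
# top-down height maps merged, 1px=2mm x 150..800? 
for nm,Q,img in (('sc',P,p),('si',P2,p2)):
    q=Q.reshape(-1,3); col=img.reshape(-1,3); m=~np.isnan(q[:,0])&(q[:,2]>-20)&(q[:,2]<260)
    q=q[m];col=col[m]
    # plane check
    H=np.zeros((300,450,3),np.uint8)
    o=np.argsort(q[:,2]); q=q[o];col=col[o]
    u=((500-q[:,1])/2.5).astype(int); v=((900-q[:,0])/2.5).astype(int)
    k=(u>=0)&(u<450)&(v>=0)&(v<300); H[v[k],u[k]]=col[k]
    cv2.imwrite(f'pics/top_{nm}.png',cv2.resize(H,None,fx=1.7,fy=1.7)[:,:,::-1])
for (u,v) in [(293,270),(325,300),(470,245),(370,205),(400,215),(433,224),(190,180),(235,180),(318,187)]:
    print(u,v,P[v,u].round(1))
```

```text
293 270 [697.3 -54.2  35.4]
325 300 [778.8  70.7  55.1]
470 245 [450.5 455.5  33.4]
370 205 [520.1 131.8 205. ]
400 215 [525.9 222.1 197.2]
433 224 [527.1 318.3 191.2]
190 180 [ 419.7 -540.6    0.8]
235 180 [ 375.7 -381.9    2.7]
318 187 [319.9 -84.7  -2.8]
```

View pics/c0.png

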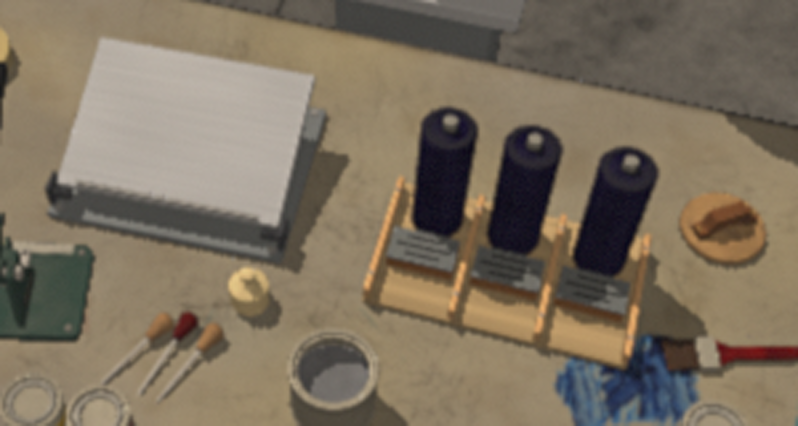

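View pics/c1.png

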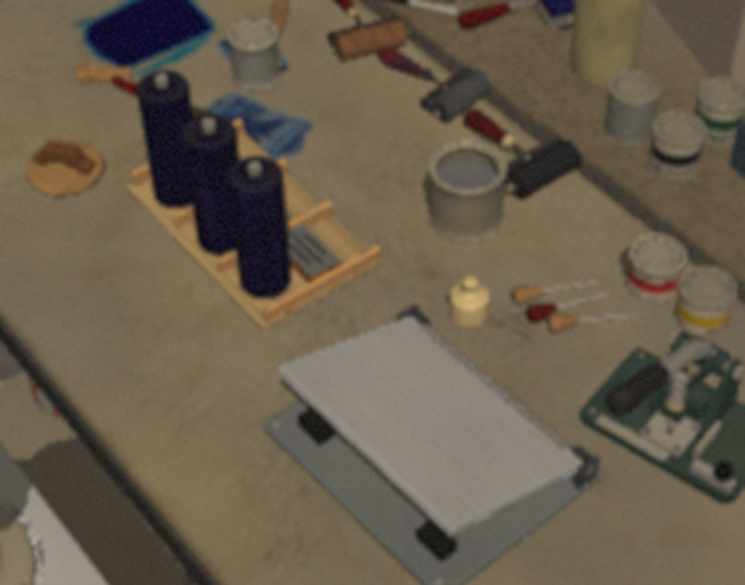

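View pics/top_sc.png

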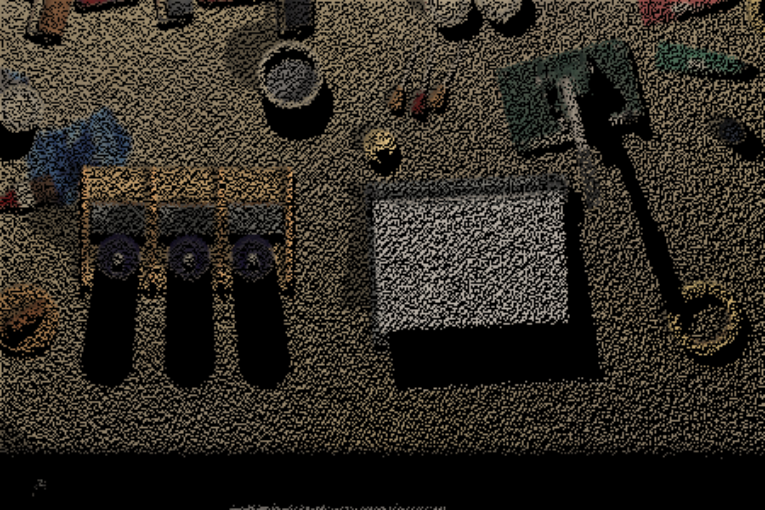

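Run:
```python
from h import *
s,t,r=st(); M=r.as_matrix(); print('tool axes',M.round(3).tolist(), 'J',s['joints'].round(3))
for nm in ('scene0','side0'):
    p,d,K,T=load(nm); P=pts(d,K,T); X,Y,Z=P[...,0],P[...,1],P[...,2]
    hsv=cv2.cvtColor(p,cv2.COLOR_RGB2HSV)
    tb=(X>300)&(X<450)&(Y>-30)&(Y<60); print(nm,'table z',np.nanmedian(Z[tb]),np.nanstd(Z[tb]))
    # rollers: top face by height
    for i,y in enumerate((130,225,320)):
        m=(X>450)&(X<560)&(abs(Y-y)<45)&(Z>184)&(Z<199)
        q=P[m][:,:2].astype(np.float32); c,rad=cv2.minEnclosingCircle(q); print(' roller',i,m.sum(),np.round(c,1),round(rad,1))
    m=(abs(X-697)<50)&(abs(Y+54)<50)&(Z>10); q=P[m]
    print(' weight',m.sum(), q.min(0).round(),q.max(0).round(), 'top',q[q[:,2]>50][:,:2].mean(0).round(1))
    m=(X>380)&(X<700)&(Y>-360)&(Y<-20)&(Z>15)&(hsv[...,1]<50)&(hsv[...,2]>110)
    q=P[m]; A=np.c_[q[:,:2],np.ones(len(q))]; co=np.linalg.lstsq(A,q[:,2],rcond=None)[0]
    res=abs(A@co-q[:,2]); q=q[res<6]; co=np.linalg.lstsq(np.c_[q[:,:2],np.ones(len(q))],q[:,2],rcond=None)[0]
    print(' bed plane',co.round(4), cv2.minAreaRect(q[:,:2].astype(np.float32)), 'z',q[:,2].min(),q[:,2].max())
    m=(X>440)&(X<700)&(Y>40)&(Y<400)&(Z>24)&(Z<40)
    wood=m&(hsv[...,1]>80); q=P[wood]
    print(' dividers',cv2.minAreaRect(q[:,:2].astype(np.float32)))
    for y0 in (75,175,275,375):
        pass
    h=np.histogram(q[:,1],bins=np.arange(40,400,5)); print([(int(b),int(a)) for a,b in zip(*h) if a>8])
    g=m&(hsv[...,1]<70)&(X>540); q=P[g]
    for y in (125,225,325):
        k=q[abs(q[:,1]-y)<48]
        if len(k)>20: print(' block',len(k),k.mean(0).round(1),[np.round(a,1) for a in cv2.minAreaRect(k[:,:2].astype(np.float32))])
```

```text
tool axes [[-0.001, -0.925, 0.38], [-0.001, 0.38, 0.925], [-1.0, 0.0, -0.001]] J [ 0.958  0.313  1.498  0.     1.331 -0.223]
scene0 table z -0.2167720214649762 2.9053581389266094
 roller 0 282 [519.8 129.2] 34.0
 roller 1 281 [520.  221.7] 33.6
 roller 2 298 [521.8 325.4] 33.4
 weight 225 [ 662. -103.   10.] [747. -35.  62.] top [686.5 -58.3]
 bed plane [-2.800000e-01 -2.560000e-02  2.133783e+02] ((515.5692138671875, -192.34120178222656), (196.1217803955078, 280.8855285644531), 2.9548919200897217) z 42.11478889665318 104.93952863329605
 dividers ((568.2415771484375, 224.6237335205078), (310.96575927734375, 174.06039428710938), 89.6690444946289)
[(70, 69), (75, 50), (170, 58), (175, 58), (270, 68), (275, 57), (300, 9), (370, 69), (375, 71)]
 block 312 [578.3 124.5  32.5] [array([573.6, 123.7]), array([59.7, 81.2]), np.float64(4.1)]
 block 322 [577.5 226.   32.6] [array([574.3, 225.5]), array([79.7, 57.8]), np.float64(89.9)]
 block 330 [578.6 325.9  32.6] [array([573.3, 325.6]), array([79. , 60.4]), np.float64(89.9)]
side0 table z -0.7090032726282516 27.150377587159053
 roller 0 220 [515.1 123.3] 35.1
 roller 1 210 [515.  217.3] 34.3
 roller 2 182 [515. 322.] 35.8
 weight 230 [657. -96.  10.] [747. -39.  64.] top [680.7 -62.3]
 bed plane [-2.998000e-01 -1.490000e-02  2.239134e+02] ((511.9652099609375, -194.53614807128906), (196.1466827392578, 285.2536315917969), 2.7682061195373535) z 39.17174221425762 106.37496996245386
 dividers ((563.658203125, 221.20765686035156), (320.6827087402344, 171.5923614501953), 89.63844299316406)
[(60, 21), (65, 70), (70, 52), (75, 16), (80, 13), (95, 21), (100, 14), (105, 9), (165, 27), (170, 31), (175, 10), (195, 11), (265, 14), (270, 10), (290, 10), (295, 10), (370, 14)]
 block 192 [576.9 118.8  32.4] [array([576.5, 123.1]), array([88.7, 43.5]), np.float64(85.2)]
```

```bash
cat >> h.py <<'E'
def plan(x,y,z,yaw_deg=0.0):
    s,t,r=st(); M=r.as_matrix()
    d=M.T@(np.array([x,y,z])-t)
    a=np.radians(yaw_deg); zt=np.array([np.cos(a),np.sin(a),0]); xt=np.array([0,0,-1.]); yt=np.cross(zt,xt)
    G=np.c_[xt,yt,zt]; rv=(R.from_matrix(M).inv()*R.from_matrix(G)).as_rotvec()
    print('t %.2f pos'%s['time_s'],t.round(1),'yaw',np.degrees(np.arctan2(M[1,2],M[0,2])).round(2),'grip',round(s['grip_width']*85.4,1),'F',s['force'].round(1),'\n lin',(d/300).round(4).tolist(),'rot',(rv/0.5).round(3).tolist(),'J',s['joints'].round(2))
E
cat > w.py <<'E'
import sys; from h import *
plan(*[float(a) for a in sys.argv[1:]])
E
python3 -m jog '[{"linear":[-0.3,-0.35,-0.28],"rotation":[0.5,0,0],"grip":85},{"linear":[-0.3,-0.7,-0.56],"rotation":[1,0,0],"grip":85},{"linear":[-0.3,-0.7,-0.56],"rotation":[1,0,0],"grip":85},{"linear":[-0.3,-0.7,-0.56],"rotation":[1,0,0],"grip":85},{"linear":[-0.3,-0.7,-0.56],"rotation":[1,0,0],"grip":85},{"linear":[-0.3,-0.7,-0.56],"rotation":[1,0,0],"grip":85},{"linear":[-0.3,-0.7,-0.56],"rotation":[1,0,0],"grip":85},{"linear":[-0.3,-0.7,-0.56],"rotation":[1,0,0],"grip":85},{"linear":[-0.3,-0.7,-0.56],"rotation":[1,0,0],"grip":85}]' 40
python3 w.py 520 0 300 0
```

```text
time_s: 0.9
eef_pos: [330.5, 249.4, 321.2]
ee_rot: [0.667, -0.235, 0.667, 0.235]
force: [-0.6, 0.8, -0.3]
grip_width: 0.996
t 0.90 pos [330.5 249.4 321.2] yaw 38.82 grip 85.1 F [-0.6  0.8 -0.3] 
 lin [0.0709, -1.0435, -0.0289] rot [1.355, -0.0, 0.001] J [ 0.36  0.01  1.63 -0.    1.51 -0.32]
```

```bash
python3 -m jog '[{"linear":[0.07,-1,-0.03],"rotation":[1,0,0],"grip":85},{"linear":[0.07,-1,-0.03],"rotation":[1,0,0],"grip":85},{"linear":[0.07,-1,-0.03],"rotation":[1,0,0],"grip":85},{"linear":[0.07,-1,-0.03],"rotation":[1,0,0],"grip":85},{"linear":[0.07,-1,-0.03],"rotation":[1,0,0],"grip":85},{"linear":[0.07,-1,-0.03],"rotation":[1,0,0],"grip":85},{"linear":[0.07,-1,-0.03],"rotation":[1,0,0],"grip":85},{"linear":[0.07,-1,-0.03],"rotation":[1,0,0],"grip":85}]' 40
python3 w.py 683.5 -60 150 0
```

```text
time_s: 1.57
eef_pos: [513.6, 7.3, 298.2]
ee_rot: [0.703, -0.062, 0.705, 0.062]
force: [-0.4, 0.1, -0.7]
grip_width: 0.995
t 1.57 pos [513.6   7.3 298.2] yaw 10.06 grip 85.0 F [-0.4  0.1 -0.7] 
 lin [0.4926, -0.3197, 0.5199] rot [0.351, -0.005, 0.001] J [-0.21  0.25  1.41 -0.    1.49 -0.39]
```

```bash
python3 -m jog '[{"linear":[0.3,-0.32,0.52],"rotation":[0.351,0,0],"grip":85},{"linear":[0.3,-0.32,0.52],"rotation":[0.351,0,0],"grip":85},{"linear":[0.3,-0.32,0.52],"rotation":[0.351,0,0],"grip":85},{"linear":[0.49,-0.32,0.52],"rotation":[0.351,0,0],"grip":85},{"linear":[0.49,-0.32,0.52],"rotation":[0.351,0,0],"grip":85},{"linear":[0.49,-0.32,0.52],"rotation":[0.351,0,0],"grip":85},{"linear":[0.49,-0.32,0.52],"rotation":[0.351,0,0],"grip":85},{"linear":[0.49,-0.32,0.52],"rotation":[0.351,0,0],"grip":85}]' 40
python3 w.py 683.5 -60 150 0
python3 - <<'E'
from h import *
p,d,c=snap('wrist','w1'); P=pts(d,c['intrinsics'],c['world_from_camera'])
X,Y,Z=P[...,0],P[...,1],P[...,2]
for z0,z1 in((10,28),(50,70)):
    m=(abs(X-685)<50)&(abs(Y+58)<50)&(Z>z0)&(Z<z1); q=P[m]; print(m.sum(),q.min(0).round(1),q.max(0).round(1),q.mean(0).round(1))
E
```

```text
time_s: 2.23
eef_pos: [683.1, -58.2, 147.8]
ee_rot: [0.704, -0.0, 0.71, 0.001]
force: [-0.7, 0.3, 0.7]
grip_width: 0.993
t 2.23 pos [683.1 -58.2 147.8] yaw 0.08 grip 84.8 F [-0.7  0.3  0.7] 
 lin [-0.0074, -0.0058, 0.0014] rot [0.003, -0.015, -0.002] J [-0.26  0.74  1.04 -0.    1.37 -0.26]
395 [ 662.2 -107.8   10. ] [735.  -35.8  27.9] [690.1 -47.   18.8]
765 [675.4 -68.   51.5] [692.8 -50.5  61.8] [684.3 -58.1  58.4]
```

View pics/w1.png

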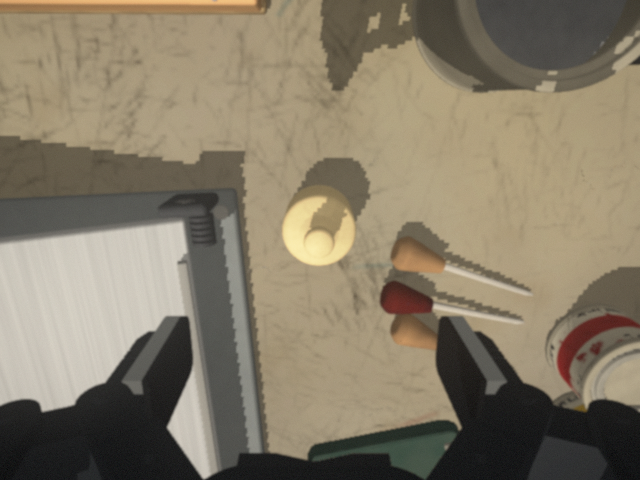

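```bash
python3 - <<'E'
from h import *
p,d,K,T=load('w1'); P=pts(d,K,T)
for v in (225,240,255,270): print([tuple(P[v,u].round(0).astype(int)) for u in (170,200,215,225,235,245,260,280,300,318,340,352,360,375,385,395,405,420)])
E
python3 w.py 684.2 -59.2 4 0
```

```text
[(np.int64(596), np.int64(-51), np.int64(48)), (np.int64(613), np.int64(-52), np.int64(44)), (np.int64(614), np.int64(-62), np.int64(12)), (np.int64(621), np.int64(-62), np.int64(12)), (np.int64(628), np.int64(-62), np.int64(12)), (np.int64(633), np.int64(-66), np.int64(0)), (np.int64(643), np.int64(-66), np.int64(1)), (np.int64(657), np.int64(-66), np.int64(0)), (np.int64(673), np.int64(-55), np.int64(37)), (np.int64(684), np.int64(-53), np.int64(42)), (np.int64(698), np.int64(-54), np.int64(37)), (np.int64(705), np.int64(-55), np.int64(34)), (np.int64(714), np.int64(-65), np.int64(0)), (np.int64(724), np.int64(-65), np.int64(1)), (np.int64(732), np.int64(-65), np.int64(0)), (np.int64(739), np.int64(-65), np.int64(0)), (np.int64(746), np.int64(-65), np.int64(0)), (np.int64(756), np.int64(-65), np.int64(1))]
[(np.int64(595), np.int64(-61), np.int64(47)), (np.int64(613), np.int64(-62), np.int64(45)), (np.int64(620), np.int64(-64), np.int64(37)), (np.int64(621), np.int64(-73), np.int64(13)), (np.int64(627), np.int64(-73), np.int64(13)), (np.int64(632), np.int64(-77), np.int64(0)), (np.
[... 1666 characters left out ...]
int64(-101), np.int64(-1)), (np.int64(656), np.int64(-101), np.int64(-2)), (np.int64(671), np.int64(-100), np.int64(0)), (np.int64(684), np.int64(-100), np.int64(0)), (np.int64(701), np.int64(-100), np.int64(0)), (np.int64(709), np.int64(-100), np.int64(1)), (np.int64(715), np.int64(-100), np.int64(0)), (np.int64(726), np.int64(-100), np.int64(0)), (np.int64(733), np.int64(-100), np.int64(1)), (np.int64(741), np.int64(-100), np.int64(0)), (np.int64(744), np.int64(-92), np.int64(20)), (np.int64(754), np.int64(-92), np.int64(18))]
t 2.28 pos [683.5 -58.3 150.7] yaw 0.09 grip 84.9 F [ 0.4 -0.2  1.4] 
 lin [0.4891, -0.0029, 0.0039] rot [0.003, -0.006, 0.0] J [-0.26  0.74  1.04 -0.    1.37 -0.26]
```

```bash
python3 -m jog '[{"linear":[0.15,-0.002,0.004],"rotation":[0,0,0],"grip":63},{"linear":[0.25,-0.002,0.004],"rotation":[0,0,0],"grip":63},{"linear":[0.3,-0.002,0.004],"rotation":[0,0,0],"grip":63},{"linear":[0.4,-0.002,0.004],"rotation":[0,0,0],"grip":63},{"linear":[0.486,-0.002,0.004],"rotation":[0,0,0],"grip":63},{"linear":[0.486,-0.002,0.004],"rotation":[0,0,0],"grip":63},{"linear":[0.486,-0.002,0.004],"rotation":[0,0,0],"grip":40},{"linear":[0.486,-0.002,0.004],"rotation":[0,0,0],"grip":40},{"linear":[0.486,-0.002,0.004],"rotation":[0,0,0],"grip":40},{"linear":[0.486,-0.002,0.004],"rotation":[0,0,0],"grip":40}]' 60
python3 w.py 684 -59.2 180 0
```

```text
time_s: 3.12
eef_pos: [685.5, -58.6, 8.3]
ee_rot: [0.708, -0.001, 0.707, 0.0]
force: [-2.2, 3.4, 8.4]
grip_width: 0.523
t 3.12 pos [685.5 -58.6   8.3] yaw 0.11 grip 44.7 F [-2.2  3.4  8.4] 
 lin [-0.5723, -0.0023, -0.0045] rot [0.004, 0.002, 0.001] J [-0.26  0.89  1.15 -0.    1.1  -0.26]
```

```bash
python3 -m jog '[{"linear":[-0.1,0,0],"rotation":[0,0,0],"grip":40},{"linear":[-0.2,0,0],"rotation":[0,0,0],"grip":40},{"linear":[-0.34,0,0],"rotation":[0,0,0],"grip":40},{"linear":[-0.48,-0.1,-0.1],"rotation":[0,0,0],"grip":40},{"linear":[-0.48,-0.2,-0.25],"rotation":[0,0,0],"grip":40},{"linear":[-0.48,-0.3,-0.4],"rotation":[0,0,0],"grip":40},{"linear":[-0.48,-0.4,-0.5],"rotation":[0,0,0],"grip":40},{"linear":[-0.48,-0.462,-0.6],"rotation":[0,0,0],"grip":40},{"linear":[-0.48,-0.462,-0.7],"rotation":[0,0,0],"grip":40},{"linear":[-0.48,-0.462,-0.815],"rotation":[0,0,0],"grip":40},{"linear":[-0.48,-0.462,-0.815],"rotation":[0,0,0],"grip":40},{"linear":[-0.48,-0.462,-0.815],"rotation":[0,0,0],"grip":40}]' 60
python3 w.py 439.4 -197.2 52.3 0
python3 - <<'E'
from h import *
p,d,c=snap('wrist','w2'); snap('side','s2')
E
```

```text
time_s: 4.12
eef_pos: [438.5, -197.6, 152.7]
ee_rot: [0.707, 0.0, 0.707, -0.0]
force: [1.4, 0.4, -6.8]
grip_width: 0.524
t 4.12 pos [ 438.5 -197.6  152.7] yaw -0.03 grip 44.7 F [ 1.4  0.4 -6.8] 
 lin [0.3348, 0.0016, 0.0029] rot [-0.001, 0.0, 0.001] J [-0.67  0.3   1.74 -0.    1.11 -0.67]
```

View pics/w2.png

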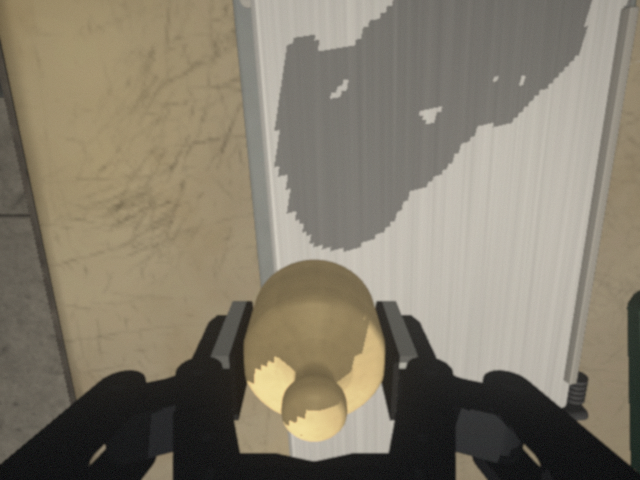

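View pics/s2.png

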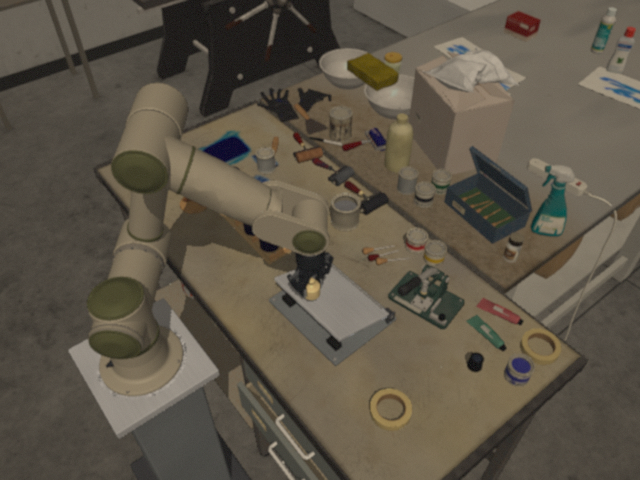

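Run:
```python
from h import *
p,d,K,T=load('w2'); P=pts(d,K,T); hsv=cv2.cvtColor(p,cv2.COLOR_RGB2HSV)
X,Y,Z=P[...,0],P[...,1],P[...,2]
m=(hsv[...,1]<45)&(Z>40)&(Z<110)&(X>400)&(X<640)&(Y<-40)
q=P[m]
for y in range(-180,-60,20):
    k=q[abs(q[:,1]-y)<5]; 
    if len(k): a=k[k[:,0].argmin()]; b=k[k[:,0].argmax()]; print(y,a.round(1),b.round(1))
```

```text
-180 [ 415.8 -178.2   93.4] [ 610.2 -179.5   49. ]
-160 [ 414.7 -155.3   93.8] [ 608.8 -162.6   50.1]
-140 [ 413.8 -139.    93. ] [ 608.2 -137.9   48. ]
-120 [ 412.8 -118.7   93.4] [ 606.6 -122.3   50.1]
-100 [411.9 -99.2  93.2] [ 606.5 -100.3   48.5]
-80 [410.9 -81.2  92.7] [605.3 -80.6  48.8]
```

```bash
python3 -m jog '[{"linear":[0.1,0,0.004],"rotation":[0,0,0],"grip":40},{"linear":[0.16,0,0.006],"rotation":[0,0,0],"grip":40},{"linear":[0.2,0,0.006],"rotation":[0,0,0],"grip":40},{"linear":[0.24,0,0.006],"rotation":[0,0,0],"grip":40},{"linear":[0.27,0,0.006],"rotation":[0,0,0],"grip":40},{"linear":[0.30,0,0.006],"rotation":[0,0,0],"grip":40},{"linear":[0.32,0,0.006],"rotation":[0,0,0],"grip":40},{"linear":[0.333,0,0.006],"rotation":[0,0,0],"grip":40},{"linear":[0.333,0,0.006],"rotation":[0,0,0],"grip":40},{"linear":[0.333,0,0.006],"rotation":[0,0,0],"grip":40}]' 60
python3 w.py 439.4 -197.2 52.3 0; python3 -c "
from h import *
snap('wrist','w3')"
```

```text
time_s: 5.05
eef_pos: [443.7, -197.9, 53.3]
ee_rot: [0.708, -0.001, 0.706, -0.0]
force: [0.8, 1.9, -5.0]
grip_width: 0.523
t 5.05 pos [ 443.7 -197.9   53.3] yaw 0.07 grip 44.6 F [ 0.8  1.9 -5. ] 
 lin [0.0034, 0.0025, -0.0143] rot [0.003, 0.006, 0.003] J [-0.66  0.46  1.82  0.    0.86 -0.66]
```

View pics/w3.png

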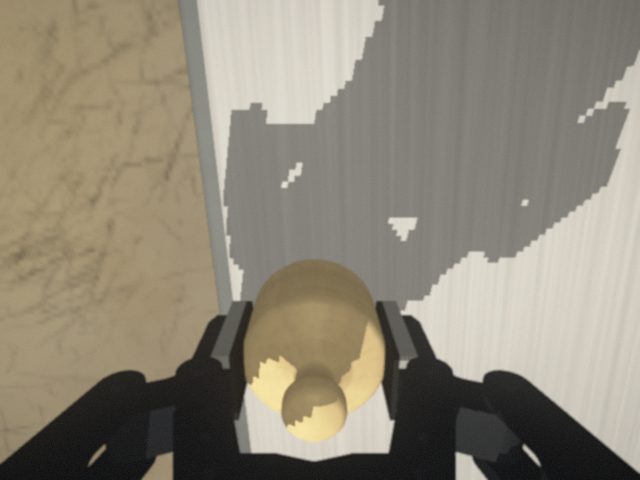

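```bash
cat > bed.py <<'E'
import sys; from h import *
p,d,K,T=load(sys.argv[1]); P=pts(d,K,T); hsv=cv2.cvtColor(p,cv2.COLOR_RGB2HSV)
X,Y,Z=P[...,0],P[...,1],P[...,2]
a=np.radians(2.9);c=np.array([510.5,-193.6]); bx=(X-c[0])*np.cos(a)+(Y-c[1])*np.sin(a); by=-(X-c[0])*np.sin(a)+(Y-c[1])*np.cos(a)
m=(hsv[...,1]<40)&(Z>35)&(Z<110)&(abs(bx)<90)&(abs(by)<130)
q=np.c_[bx[m],by[m],Z[m]]
co=np.zeros(3); k=np.ones(len(q),bool)
for _ in range(5):
    co=np.linalg.lstsq(np.c_[q[k][:,:2],np.ones(k.sum())],q[k][:,2],rcond=None)[0]; k=abs(np.c_[q[:,:2],np.ones(len(q))]@co-q[:,2])<4
print('bed slope x,y,z0',co.round(4),k.sum())
E
python3 bed.py w3
```

```text
bed slope x,y,z0 [-5.40000e-03 -1.60000e-03  4.46378e+01] 142389
```

Bed is nearly level (slope 0.005). Lower one more mm and release, then rise.

```bash
python3 -m jog '[{"linear":[0.006,0,0],"rotation":[0,0,0],"grip":40},{"linear":[0.006,0,0],"rotation":[0,0,0],"grip":40},{"linear":[0.005,0,0],"rotation":[0,0,0],"grip":55},{"linear":[0.005,0,0],"rotation":[0,0,0],"grip":66},{"linear":[0.005,0,0],"rotation":[0,0,0],"grip":66},{"linear":[0,0,0],"rotation":[0,0,0],"grip":66},{"linear":[-0.05,0,0],"rotation":[0,0,0],"grip":66},{"linear":[-0.15,0,0],"rotation":[0,0,0],"grip":66},{"linear":[-0.3,0,0],"rotation":[0,0,0],"grip":70},{"linear":[-0.4,0,0],"rotation":[0,0,0],"grip":85},{"linear":[-0.4,0,0],"rotation":[0,0,0],"grip":85}]' 60
python3 w.py 520 123 240 0; python3 -c "
from h import *
snap('wrist','w4')"; python3 bed.py w4
```

```text
time_s: 6.02
eef_pos: [445.5, -199.4, 180.0]
ee_rot: [0.711, -0.004, 0.703, -0.003]
force: [-0.6, -0.6, 0.9]
grip_width: 0.995
t 6.02 pos [ 445.5 -199.4  180. ] yaw 0.09 grip 85.0 F [-0.6 -0.6  0.9] 
 lin [-0.2064, 1.0723, 0.2523] rot [0.003, 0.025, 0.018] J [-0.66  0.27  1.69  0.    1.16 -0.66]
bed slope x,y,z0 [ 1.0000e-03 -1.5000e-03  4.4016e+01] 93034
```

View pics/w4.png

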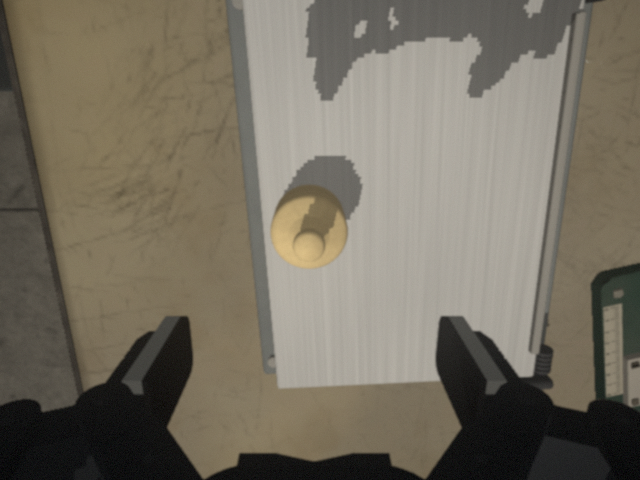

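```bash
python3 -m jog '[{"linear":[-0.13,0.14,0],"rotation":[0,0.025,0.018],"grip":85},{"linear":[-0.25,0.28,0.05],"rotation":[0,0.025,0.018],"grip":85},{"linear":[-0.36,0.42,0.1],"rotation":[0,0.025,0.018],"grip":85},{"linear":[-0.4,0.55,0.15],"rotation":[0,0.025,0.018],"grip":85},{"linear":[-0.4,0.7,0.2],"rotation":[0,0.025,0.018],"grip":85},{"linear":[-0.4,0.85,0.25],"rotation":[0,0.025,0.018],"grip":85},{"linear":[-0.4,1,0.25],"rotation":[0,0.025,0.018],"grip":85},{"linear":[-0.4,1,0.25],"rotation":[0,0.025,0.018],"grip":85},{"linear":[-0.4,1,0.25],"rotation":[0,0.025,0.018],"grip":85}]' 60
python3 w.py 520 123 240 0; python3 -c "
from h import *
snap('wrist','w5')"
cat > rol.py <<'E'
import sys; from h import *
p,d,K,T=load(sys.argv[1]); P=pts(d,K,T); Z=P[...,2]
m=((Z>184)&(Z<210)&(P[...,0]>300)&(P[...,0]<700)&(P[...,1]>20)&(P[...,1]<420)).astype(np.uint8)
n,l,s,c=cv2.connectedComponentsWithStats(m)
for i in range(1,n):
    if s[i,4]>150:
        k=(l==i); q=P[k]; e=q[q[:,2]<197][:,:2].astype(np.float32); sp=q[q[:,2]>198]
        print('top',s[i],'minEnc',[np.round(a,1) for a in cv2.minEnclosingCircle(e)],'mean',e.mean(0).round(1),'spigot',sp.mean(0).round(1) if len(sp) else None,len(sp))
E
python3 rol.py w5
```

```text
time_s: 6.82
eef_pos: [518.0, 106.6, 294.7]
ee_rot: [0.705, -0.0, 0.709, 0.003]
force: [0.4, 0.9, 0.1]
grip_width: 1.0
t 6.82 pos [518.  106.6 294.7] yaw 0.29 grip 85.4 F [0.4 0.9 0.1] 
 lin [0.1823, 0.0539, 0.0078] rot [0.01, -0.01, -0.008] J [-0.02  0.29  1.37  0.    1.49 -0.03]
top [ 256    0  120   92 9252] minEnc [array([517., 221.]), np.float64(32.1)] mean [517.1 213.9] spigot [517.1 220.5 202.5] 790
top [ 262  146  107  105 8693] minEnc [array([517.4, 127.1]), np.float64(32.1)] mean [517.4 129.2] spigot [517.4 127.9 202.4] 554
```

View pics/w5.png

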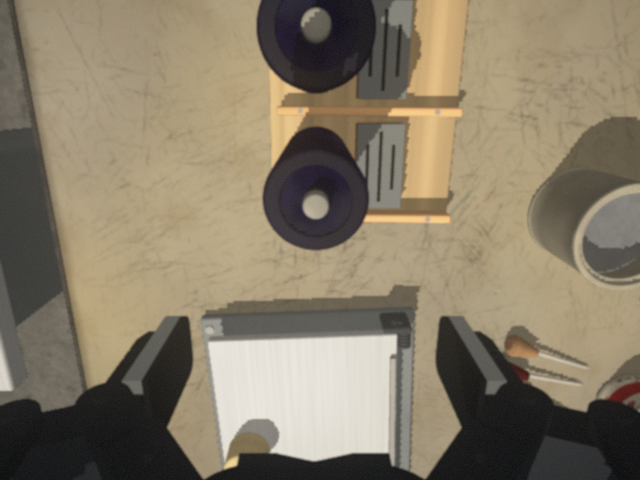

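```bash
python3 -m jog '[{"linear":[0.1,0.068,0],"rotation":[0.01,-0.01,-0.008],"grip":85},{"linear":[0.2,0.068,0],"rotation":[0.01,-0.01,-0.008],"grip":85},{"linear":[0.3,0.068,0],"rotation":[0.01,-0.01,-0.008],"grip":85},{"linear":[0.4,0.068,0],"rotation":[0.01,-0.01,-0.008],"grip":85},{"linear":[0.51,0.068,0],"rotation":[0.01,-0.01,-0.008],"grip":85},{"linear":[0.51,0.068,0],"rotation":[0.01,-0.01,-0.008],"grip":85},{"linear":[0.51,0.068,0],"rotation":[0.01,-0.01,-0.008],"grip":55},{"linear":[0.51,0.068,0],"rotation":[0.01,-0.01,-0.008],"grip":55},{"linear":[0.51,0.068,0],"rotation":[0.01,-0.01,-0.008],"grip":55},{"linear":[0.51,0.068,0],"rotation":[0.01,-0.01,-0.008],"grip":55}]' 50
python3 w.py 440 15 172 0
python3 - <<'E'
from h import *
p,d,K,T=load('w5'); P=pts(d,K,T); hsv=cv2.cvtColor(p,cv2.COLOR_RGB2HSV); X,Y,Z=P[...,0],P[...,1],P[...,2]
g=(hsv[...,1]<70)&(X>535)&(X<640)&(Y>70)&(Y<280)&(Z>25)&(Z<40)
n,l,s,c=cv2.connectedComponentsWithStats(g.astype(np.uint8))
for i in range(1,n):
    if s[i,4]>500: q=P[l==i]; print('block',s[i,4],q.mean(0).round(1),[np.round(a,1) for a in cv2.minAreaRect(q[:,:2].astype(np.float32))])
w=(hsv[...,1]>90)&(Z>28)&(Z<36)&(X>440)&(X<680)&(Y>60)&(Y<200)
n,l,s,c=cv2.connectedComponentsWithStats(w.astype(np.uint8))
for i in range(1,n):
    if s[i,4]>100: q=P[l==i]; print('div',s[i,4],q.min(0).round(1),q.max(0).round(1))
E
```

```text
time_s: 7.7
eef_pos: [518.1, 127.8, 143.5]
ee_rot: [0.708, -0.0, 0.706, 0.0]
force: [0.5, -0.1, 4.3]
grip_width: 0.743
t 7.70 pos [518.1 127.8 143.5] yaw 0.06 grip 63.5 F [ 0.5 -0.1  4.3] 
 lin [-0.096, -0.3758, -0.2603] rot [0.002, 0.007, -0.0] J [0.02 0.41 1.6  0.   1.13 0.02]
block 4079 [579.9 222.6  33. ] [array([576.6, 224.2]), array([79.8, 43.9]), np.float64(89.8)]
block 3509 [579.5 127.2  33.1] [array([577.6, 122.8]), array([44. , 80.2]), np.float64(0.5)]
div 1646 [481.1 169.3  28.1] [650.3 177.6  34.5]
div 690 [564.6  67.9  28. ] [649.4  76.7  34.4]
```

```bash
python3 -m jog '[{"linear":[-0.07,0,0],"rotation":[0,0,0],"grip":55},{"linear":[-0.14,0,-0.02],"rotation":[0,0,0],"grip":55},{"linear":[-0.15,-0.04,-0.1],"rotation":[0,0,0],"grip":55},{"linear":[-0.15,-0.12,-0.18],"rotation":[0,0,0],"grip":55},{"linear":[-0.15,-0.21,-0.24],"rotation":[0,0,0],"grip":55},{"linear":[-0.15,-0.3,-0.26],"rotation":[0,0,0],"grip":55},{"linear":[-0.14,-0.36,-0.26],"rotation":[0,0,0],"grip":55},{"linear":[-0.1,-0.376,-0.26],"rotation":[0,0,0],"grip":55},{"linear":[-0.04,-0.376,-0.26],"rotation":[0,0,0],"grip":55},{"linear":[0.01,-0.376,-0.26],"rotation":[0,0,0],"grip":55},{"linear":[0.028,-0.376,-0.26],"rotation":[0,0,0],"grip":55},{"linear":[0.03,-0.376,-0.26],"rotation":[0,0,0],"grip":55},{"linear":[0.03,-0.376,-0.26],"rotation":[0,0,0],"grip":55}]' 50
python3 w.py 440 15 133.5 0
```

```text
time_s: 8.78
eef_pos: [440.5, 15.0, 134.8]
ee_rot: [0.709, -0.0, 0.706, 0.0]
force: [-0.5, -0.6, -4.2]
grip_width: 0.741
t 8.78 pos [440.5  15.  134.8] yaw 0.07 grip 63.3 F [-0.5 -0.6 -4.2] 
 lin [0.0044, 0.0002, -0.0016] rot [0.002, 0.008, 0.0] J [-0.23  0.24  1.87  0.    1.03 -0.24]
```

```bash
python3 -m jog '[{"linear":[0.004,0,0],"rotation":[0,0,0],"grip":55},{"linear":[0.004,0,0],"rotation":[0,0,0],"grip":62},{"linear":[0.004,0,0],"rotation":[0,0,0],"grip":75},{"linear":[0.0,0,0],"rotation":[0,0,0],"grip":85},{"linear":[-0.01,0,0],"rotation":[0,0,0],"grip":85},{"linear":[-0.08,0,0],"rotation":[0,0,0],"grip":85},{"linear":[-0.2,0,0],"rotation":[0,0,0],"grip":85},{"linear":[-0.33,0,0],"rotation":[0,0,0],"grip":85},{"linear":[-0.4,0.08,0.1],"rotation":[0,0,0],"grip":85},{"linear":[-0.4,0.18,0.22],"rotation":[0,0,0],"grip":85},{"linear":[-0.4,0.28,0.34],"rotation":[0,0,0],"grip":85},{"linear":[-0.4,0.36,0.45],"rotation":[0,0,0],"grip":85},{"linear":[-0.4,0.36,0.453],"rotation":[0,0,0],"grip":85}]' 50
python3 w.py 577 122.8 10 0; python3 -c "
from h import *
snap('wrist','w6')"; python3 rol.py w6
```

```text
time_s: 9.87
eef_pos: [578.3, 126.2, 254.9]
ee_rot: [0.709, -0.001, 0.705, 0.001]
force: [-0.1, 0.2, -0.9]
grip_width: 0.993
t 9.87 pos [578.3 126.2 254.9] yaw 0.2 grip 84.8 F [-0.1  0.2 -0.9] 
 lin [0.8162, -0.0119, -0.0081] rot [0.007, 0.009, -0.001] J [0.02 0.45 1.25 0.   1.44 0.01]
top [  111     0   142   133 15526] minEnc [array([517. , 221.1]), np.float64(32.3)] mean [518.4 219.9] spigot [517.8 220.9 202.4] 1117
```

View pics/w6.png

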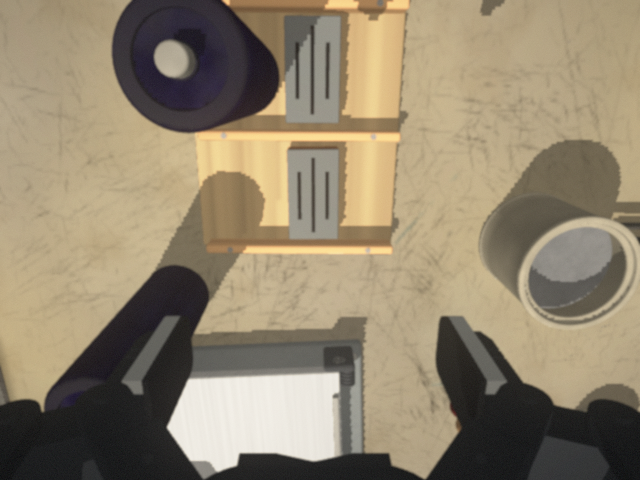

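```bash
cat > blk.py <<'E'
import sys; from h import *
p,d,K,T=load(sys.argv[1]); zt=float(sys.argv[2]) if len(sys.argv)>2 else 33.
P=pts(d,K,T); hsv=cv2.cvtColor(p,cv2.COLOR_RGB2HSV); X,Y,Z=P[...,0],P[...,1],P[...,2]
g=(hsv[...,1]<90)&(X>380)&(X<760)&(Y>-360)&(Y<420)&(abs(Z-zt)<5)
if zt<40: g&=(Y>60)
g=cv2.morphologyEx(g.astype(np.uint8),cv2.MORPH_CLOSE,np.ones((5,5),np.uint8))
n,l,s,c=cv2.connectedComponentsWithStats(g)
for i in range(1,n):
    if s[i,4]>800: q=P[(l==i)&(abs(Z-zt)<5)]; print('block',s[i,4],s[i,:4],q.mean(0).round(1),[np.round(a,1) for a in cv2.minAreaRect(q[:,:2].astype(np.float32))])
if zt<40:
  w=(hsv[...,1]>90)&(Z>7)&(Z<14)&(X>440)&(X<680)&(Y>60)&(Y<390); q=P[w]; 
  if len(q): print('board x',np.percentile(q[:,0],[0.5,99.5]).round(1))
  w=(hsv[...,1]>90)&(Z>28)&(Z<36)&(X>440)&(X<680)&(Y>60)&(Y<390); n,l,s,c=cv2.connectedComponentsWithStats(w.astype(np.uint8))
  for i in range(1,n):
    if s[i,4]>300: q=P[l==i]; print('div',s[i,4],q.min(0).round(1),q.max(0).round(1))
E
python3 blk.py w6
```

```text
block 5912 [284  16  57 107] [576.6 225.7  33. ] [array([576.6, 224.4]), array([44.1, 79.2]), np.float64(0.0)]
block 4562 [287 149  52  91] [577.5 124.7  33.1] [array([577.5, 122.7]), array([44.1, 81. ]), np.float64(0.3)]
board x [474.5 651.9]
div 1676 [508.4 269.   28. ] [650.9 275.3  34.7]
div 1923 [480.8 169.2  28.2] [650.2 177.5  34.4]
div 1588 [480.5  68.3  28. ] [650.5  77.2  34.7]
```

```bash
python3 -m jog '[{"linear":[0.1,-0.012,-0.003],"rotation":[0.007,0.009,0],"grip":85},{"linear":[0.23,-0.012,-0.003],"rotation":[0.007,0.009,0],"grip":85},{"linear":[0.36,-0.012,-0.003],"rotation":[0.007,0.009,0],"grip":80},{"linear":[0.48,-0.012,-0.003],"rotation":[0.007,0.009,0],"grip":75},{"linear":[0.6,-0.012,-0.003],"rotation":[0.007,0.009,0],"grip":70},{"linear":[0.7,-0.012,-0.003],"rotation":[0.007,0.009,0],"grip":68},{"linear":[0.77,-0.012,-0.003],"rotation":[0.007,0.009,0],"grip":68},{"linear":[0.815,-0.012,-0.003],"rotation":[0.007,0.009,0],"grip":68},{"linear":[0.815,-0.012,-0.003],"rotation":[0.007,0.009,0],"grip":66},{"linear":[0.815,-0.012,-0.003],"rotation":[0.007,0.009,0],"grip":35},{"linear":[0.815,-0.012,-0.003],"rotation":[0.007,0.009,0],"grip":35},{"linear":[0.815,-0.012,-0.003],"rotation":[0.007,0.009,0],"grip":35},{"linear":[0.815,-0.012,-0.003],"rotation":[0.007,0.009,0],"grip":35}]' 40
python3 w.py 577 122.8 110 0
```

```text
time_s: 11.0
eef_pos: [579.2, 122.3, 11.8]
ee_rot: [0.708, 0.0, 0.706, 0.0]
force: [-0.9, -0.3, 6.8]
grip_width: 0.505
t 11.00 pos [579.2 122.3  11.8] yaw 0.01 grip 43.1 F [-0.9 -0.3  6.8] 
 lin [-0.3272, 0.0019, -0.0066] rot [0.0, 0.005, -0.001] J [0.01 0.7  1.51 0.   0.93 0.01]
```

```bash
python3 -m jog '[{"linear":[-0.07,0,0],"rotation":[0,0,0],"grip":35},{"linear":[-0.18,0,0],"rotation":[0,0,0],"grip":35},{"linear":[-0.3,-0.03,0],"rotation":[-0.03,0,0],"grip":35},{"linear":[-0.38,-0.12,-0.02],"rotation":[-0.1,0,0],"grip":35},{"linear":[-0.38,-0.24,-0.05],"rotation":[-0.1,0,0],"grip":35},{"linear":[-0.38,-0.37,-0.08],"rotation":[-0.1,0,0],"grip":35},{"linear":[-0.38,-0.5,-0.11],"rotation":[-0.1,0,0],"grip":35},{"linear":[-0.38,-0.62,-0.14],"rotation":[-0.1,0,0],"grip":35},{"linear":[-0.36,-0.71,-0.161],"rotation":[-0.1,0,0],"grip":35},{"linear":[-0.3,-0.756,-0.161],"rotation":[-0.1,0,0],"grip":35},{"linear":[-0.24,-0.756,-0.161],"rotation":[-0.1,0,0],"grip":35},{"linear":[-0.18,-0.756,-0.161],"rotation":[-0.1,0,0],"grip":35},{"linear":[-0.15,-0.756,-0.161],"rotation":[-0.1,0,0],"grip":35},{"linear":[-0.15,-0.756,-0.161],"rotation":[-0.1,0,0],"grip":35}]' 40
python3 w.py 531 -104.4 46 2.9;  python3 -c "
from h import *
snap('wrist','w7')"
```

```text
time_s: 12.17
eef_pos: [529.9, -104.2, 55.2]
ee_rot: [0.707, -0.017, 0.707, 0.018]
force: [-0.5, -0.1, -1.0]
grip_width: 0.507
t 12.17 pos [ 529.9 -104.2   55.2] yaw 2.88 grip 43.3 F [-0.5 -0.1 -1. ] 
 lin [0.0308, -0.001, 0.0035] rot [-0.001, -0.0, -0.003] J [-0.41  0.55  1.65  0.    0.94 -0.46]
```

View pics/w7.png

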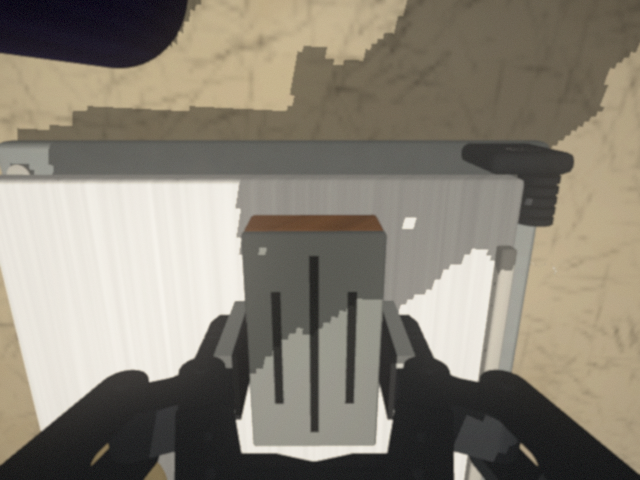

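```bash
python3 -m jog '[{"linear":[0.015,0,0.002],"rotation":[0,0,0],"grip":35},{"linear":[0.029,0,0.002],"rotation":[0,0,0],"grip":35},{"linear":[0.031,0,0.002],"rotation":[0,0,0],"grip":35},{"linear":[0.031,0,0.002],"rotation":[0,0,0],"grip":45},{"linear":[0.03,0,0.002],"rotation":[0,0,0],"grip":58},{"linear":[0.03,0,0.002],"rotation":[0,0,0],"grip":64},{"linear":[0.0,0,0.002],"rotation":[0,0,0],"grip":64},{"linear":[-0.1,0,0],"rotation":[0,0,0],"grip":66},{"linear":[-0.22,0,0],"rotation":[0.1,0,0],"grip":75},{"linear":[-0.34,0.05,0],"rotation":[0.1,0,0],"grip":85},{"linear":[-0.47,0.1,-0.04],"rotation":[0.1,0,0],"grip":85},{"linear":[-0.6,0.18,-0.1],"rotation":[0.1,0,0],"grip":85},{"linear":[-0.67,0.27,-0.2],"rotation":[0.1,0,0],"grip":85},{"linear":[-0.67,0.35,-0.28],"rotation":[0.1,0,0],"grip":85},{"linear":[-0.67,0.35,-0.28],"rotation":[0.1,0,0],"grip":85}]' 40
python3 w.py 440.5 15 133.5 0;  python3 -c "
from h import *
snap('wrist','w8'); snap('scene','sc8')"; python3 rol.py w8; python3 bed.py w8; python3 rol.py sc8; python3 blk.py sc8 67; python3 blk.py sc8
```

```text
time_s: 13.47
eef_pos: [438.2, -0.8, 260.4]
ee_rot: [0.709, -0.001, 0.705, 0.001]
force: [0.1, -1.5, 0.1]
grip_width: 0.997
t 13.47 pos [438.2  -0.8 260.4] yaw 0.17 grip 85.1 F [ 0.1 -1.5  0.1] 
 lin [0.4232, 0.0525, 0.0057] rot [0.006, 0.011, -0.001] J [-0.27  0.09  1.69  0.    1.35 -0.28]
bed slope x,y,z0 [ 1.40000e-03 -1.20000e-03  4.43187e+01] 24552
top [389 207  23  18 305] minEnc [array([518.7, 221.7]), np.float64(32.9)] mean [521.8 221.9] spigot [520.4 222.4 202.8] 21
top [425 215  23  19 311] minEnc [array([519.3, 326.7]), np.float64(33.2)] mean [522.6 325.7] spigot [521.1 325.9 202.4] 16
board x [475.8 655.4]
```

View pics/w8.png

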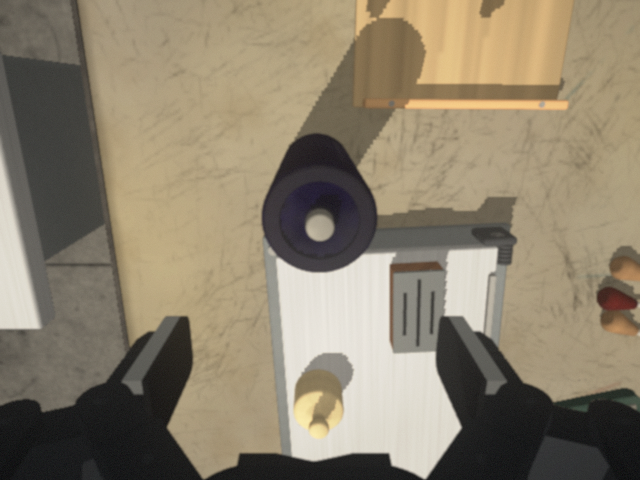

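View pics/sc8.png

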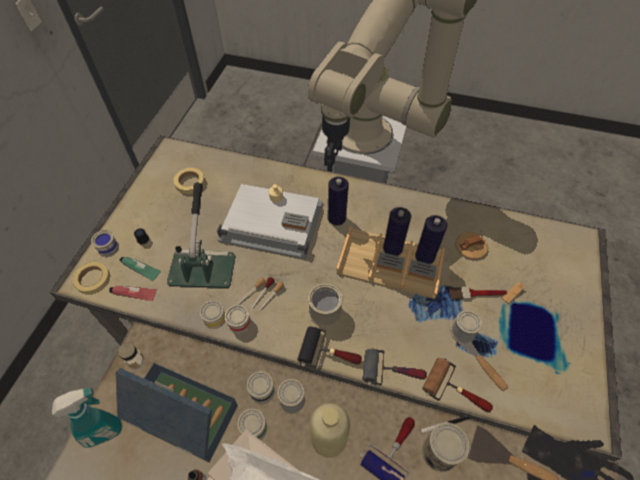

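```bash
python3 -m jog '[{"linear":[0.06,0.053,0.008],"rotation":[0.006,0.011,0],"grip":85},{"linear":[0.15,0.053,0.008],"rotation":[0.006,0.011,0],"grip":85},{"linear":[0.26,0.053,0.008],"rotation":[0.006,0.011,0],"grip":85},{"linear":[0.36,0.053,0.008],"rotation":[0.006,0.011,0],"grip":85},{"linear":[0.418,0.053,0.008],"rotation":[0.006,0.011,0],"grip":85},{"linear":[0.418,0.053,0.008],"rotation":[0.006,0.011,0],"grip":75},{"linear":[0.418,0.053,0.008],"rotation":[0.006,0.011,0],"grip":55},{"linear":[0.418,0.053,0.008],"rotation":[0.006,0.011,0],"grip":55},{"linear":[0.418,0.053,0.008],"rotation":[0.006,0.011,0],"grip":55},{"linear":[0.418,0.053,0.008],"rotation":[0.006,0.011,0],"grip":55}]' 50
python3 w.py 517.5 124 145 0
```

```text
time_s: 14.4
eef_pos: [444.0, 12.6, 134.3]
ee_rot: [0.707, 0.0, 0.707, -0.001]
force: [-0.1, -0.5, -4.3]
grip_width: 0.74
t 14.40 pos [444.   12.6 134.3] yaw -0.07 grip 63.2 F [-0.1 -0.5 -4.3] 
 lin [-0.0358, 0.3718, 0.2446] rot [-0.002, 0.0, 0.0] J [-0.24  0.25  1.86 -0.    1.03 -0.24]
```

```bash
python3 -m jog '[{"linear":[-0.07,0,0],"rotation":[0,0,0],"grip":55},{"linear":[-0.16,0,0],"rotation":[0,0,0],"grip":55},{"linear":[-0.18,0.05,0.04],"rotation":[0,0,0],"grip":55},{"linear":[-0.18,0.13,0.1],"rotation":[0,0,0],"grip":55},{"linear":[-0.18,0.22,0.16],"rotation":[0,0,0],"grip":55},{"linear":[-0.18,0.3,0.21],"rotation":[0,0,0],"grip":55},{"linear":[-0.17,0.35,0.24],"rotation":[0,0,0],"grip":55},{"linear":[-0.14,0.365,0.245],"rotation":[0,0,0],"grip":55},{"linear":[-0.1,0.365,0.245],"rotation":[0,0,0],"grip":55},{"linear":[-0.06,0.365,0.245],"rotation":[0,0,0],"grip":55},{"linear":[-0.04,0.365,0.245],"rotation":[0,0,0],"grip":55},{"linear":[-0.033,0.365,0.245],"rotation":[0,0,0],"grip":55},{"linear":[-0.033,0.365,0.245],"rotation":[0,0,0],"grip":55},{"linear":[-0.033,0.365,0.245],"rotation":[0,0,0],"grip":62},{"linear":[-0.033,0.365,0.245],"rotation":[0,0,0],"grip":75},{"linear":[-0.035,0.365,0.245],"rotation":[0,0,0],"grip":85},{"linear":[-0.05,0.365,0.245],"rotation":[0,0,0],"grip":85},{"linear":[-0.15,0.365,0.245],"rotation":[0,0,0],"grip":85},{"linear":[-0.29,0.365,0.245],"rotation":[0,0,0],"grip":85},{"linear":[-0.42,0.365,0.245],"rotation":[0,0,0],"grip":85}]' 50
python3 w.py 517.3 221 143.5 0
```

```text
time_s: 16.07
eef_pos: [517.3, 122.0, 262.5]
ee_rot: [0.707, 0.0, 0.707, -0.001]
force: [1.4, 0.7, 1.1]
grip_width: 0.999
t 16.07 pos [517.3 122.  262.5] yaw -0.07 grip 85.3 F [1.4 0.7 1.1] 
 lin [0.3967, 0.3301, -0.0004] rot [-0.002, 0.0, 0.0] J [ 0.01  0.31  1.42 -0.    1.41  0.01]
```

```bash
python3 -m jog '[{"linear":[-0.06,0.08,0],"rotation":[0,0,0],"grip":85},{"linear":[-0.1,0.18,0],"rotation":[0,0,0],"grip":85},{"linear":[-0.1,0.27,0],"rotation":[0,0,0],"grip":85},{"linear":[-0.1,0.3,0],"rotation":[0,0,0],"grip":85},{"linear":[-0.1,0.3,0],"rotation":[0,0,0],"grip":85}]' 50
python3 w.py 517.3 221 143.5 0;python3 -c "
from h import *
snap('wrist','w9')"; python3 rol.py w9; python3 blk.py w9
```

```text
time_s: 16.48
eef_pos: [517.1, 213.5, 292.8]
ee_rot: [0.707, -0.001, 0.707, 0.001]
force: [-0.4, 0.3, 0.4]
grip_width: 0.997
t 16.48 pos [517.1 213.5 292.8] yaw 0.09 grip 85.2 F [-0.4  0.3  0.4] 
 lin [0.4976, 0.025, 0.0004] rot [0.003, 0.001, 0.0] J [ 0.18  0.36  1.28 -0.    1.51  0.18]
top [ 257    0  121   97 9798] minEnc [array([518.1, 324.9]), np.float64(32.1)] mean [518.1 319.1] spigot [518.1 324.7 202.4] 792
top [ 262  168  106  103 8434] minEnc [array([516.9, 220.8]), np.float64(32.3)] mean [517.  223.2] spigot [517.  221.8 202.5] 551
top [ 266  314   94   85 6180] minEnc [array([515.1, 124.7]), np.float64(32.4)] mean [515.6 128.3] spigot [515.6 125.7 202.4] 431
block 4002 [357   7  57 100] [581.1 321.6  33. ] [array([577.6, 324.1]), array([80.1, 44.3]), np.float64(88.7)]
block 3662 [354 128  50  85] [577.6 227.8  33.1] [array([576.5, 224.5]), array([44.2, 79.4]), np.float64(0.1)]
board x [474.3 652. ]
div 1622 [481.9 269.5  28.2] [651.  277.6  34.8]
div 641 [569.7 169.   28. ] [650.2 177.8  34.7]
div 647 [557.1  68.4  28. ] [649.7  77.3  34.5]
```

View pics/w9.png

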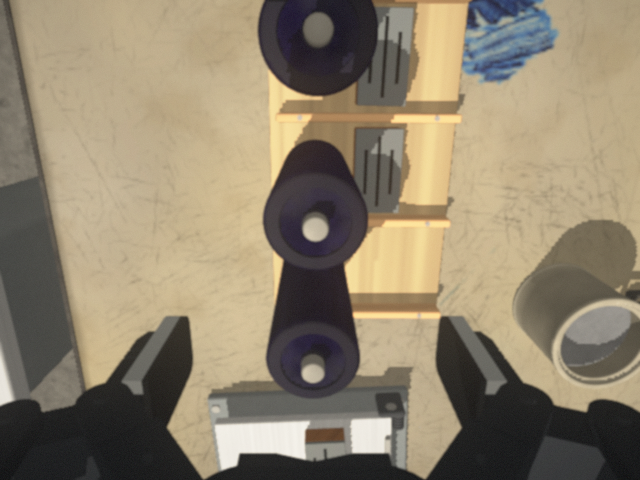

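```bash
python3 -m jog '[{"linear":[0.08,0.025,0],"rotation":[0,0,0],"grip":85},{"linear":[0.18,0.025,0],"rotation":[0,0,0],"grip":85},{"linear":[0.3,0.025,0],"rotation":[0,0,0],"grip":85},{"linear":[0.42,0.025,0],"rotation":[0,0,0],"grip":85},{"linear":[0.5,0.025,0],"rotation":[0,0,0],"grip":85},{"linear":[0.5,0.025,0],"rotation":[0,0,0],"grip":80},{"linear":[0.5,0.025,0],"rotation":[0,0,0],"grip":55},{"linear":[0.5,0.025,0],"rotation":[0,0,0],"grip":55},{"linear":[0.5,0.025,0],"rotation":[0,0,0],"grip":55},{"linear":[0.5,0.025,0],"rotation":[0,0,0],"grip":55}]' 50
python3 w.py 420 90 134 0
```

```text
time_s: 17.37
eef_pos: [518.0, 219.5, 144.2]
ee_rot: [0.708, -0.0, 0.706, -0.0]
force: [0.8, -0.2, 2.9]
grip_width: 0.741
t 17.37 pos [518.  219.5 144.2] yaw 0.01 grip 63.3 F [ 0.8 -0.2  2.9] 
 lin [0.033, -0.4316, -0.3267] rot [0.0, 0.006, 0.0] J [ 0.19  0.47  1.5  -0.    1.16  0.19]
```

```bash
python3 -m jog '[{"linear":[-0.07,0,0],"rotation":[0,0,0],"grip":55},{"linear":[-0.13,0,-0.04],"rotation":[0,0,0],"grip":55},{"linear":[-0.13,0,-0.12],"rotation":[0,0,0],"grip":55},{"linear":[-0.13,0,-0.22],"rotation":[0,0,0],"grip":55},{"linear":[-0.13,-0.02,-0.3],"rotation":[0,0,0],"grip":55},{"linear":[-0.13,-0.1,-0.326],"rotation":[0,0,0],"grip":55},{"linear":[-0.13,-0.2,-0.326],"rotation":[0,0,0],"grip":55},{"linear":[-0.13,-0.3,-0.326],"rotation":[0,0,0],"grip":55},{"linear":[-0.13,-0.39,-0.326],"rotation":[0,0,0],"grip":55},{"linear":[-0.1,-0.43,-0.326],"rotation":[0,0,0],"grip":55},{"linear":[-0.05,-0.43,-0.326],"rotation":[0,0,0],"grip":55},{"linear":[0.0,-0.43,-0.326],"rotation":[0,0,0],"grip":55},{"linear":[0.028,-0.43,-0.326],"rotation":[0,0,0],"grip":55},{"linear":[0.033,-0.43,-0.326],"rotation":[0,0,0],"grip":55},{"linear":[0.033,-0.43,-0.326],"rotation":[0,0,0],"grip":55},{"linear":[0.033,-0.43,-0.326],"rotation":[0,0,0],"grip":62},{"linear":[0.033,-0.43,-0.326],"rotation":[0,0,0],"grip":75},{"linear":[0.03,-0.43,-0.326],"rotation":[0,0,0],"grip":85},{"linear":[-0.05,-0.43,-0.326],"rotation":[0,0,0],"grip":85},{"linear":[-0.15,-0.43,-0.326],"rotation":[0,0,0],"grip":85}]' 50
python3 w.py 576.6 224.4 250 0
```

```text
time_s: 19.03
eef_pos: [419.2, 90.6, 188.7]
ee_rot: [0.707, -0.0, 0.707, 0.0]
force: [1.6, -0.3, 0.4]
grip_width: 0.994
t 19.03 pos [419.2  90.6 188.7] yaw 0.01 grip 84.9 F [ 1.6 -0.3  0.4] 
 lin [-0.2045, 0.446, 0.5247] rot [0.0, -0.001, -0.0] J [-0.06  0.14  1.83  0.    1.17 -0.06]
```

```bash
python3 -m jog '[{"linear":[-0.12,0,0],"rotation":[0,0,0],"grip":85},{"linear":[-0.24,0.05,0.04],"rotation":[0,0,0],"grip":85},{"linear":[-0.24,0.14,0.14],"rotation":[0,0,0],"grip":85},{"linear":[-0.24,0.23,0.24],"rotation":[0,0,0],"grip":85},{"linear":[-0.24,0.32,0.34],"rotation":[0,0,0],"grip":85},{"linear":[-0.24,0.42,0.45],"rotation":[0,0,0],"grip":85},{"linear":[-0.24,0.446,0.524],"rotation":[0,0,0],"grip":85},{"linear":[-0.24,0.446,0.524],"rotation":[0,0,0],"grip":85},{"linear":[-0.24,0.446,0.524],"rotation":[0,0,0],"grip":85}]' 40
python3 w.py 576.6 224.4 10 0;python3 -c "
from h import *
snap('wrist','w10')"; python3 rol.py w10; python3 blk.py w10
```

```text
time_s: 19.78
eef_pos: [576.7, 224.8, 259.9]
ee_rot: [0.707, -0.0, 0.708, 0.0]
force: [-1.6, 0.1, 0.4]
grip_width: 0.997
t 19.78 pos [576.7 224.8 259.9] yaw 0.05 grip 85.1 F [-1.6  0.1  0.4] 
 lin [0.8331, -0.0011, 0.0007] rot [0.002, -0.003, 0.0] J [0.18 0.51 1.13 0.   1.5  0.18]
top [  121     0   139   121 14013] minEnc [array([518. , 324.9]), np.float64(32.3)] mean [519.4 321.9] spigot [518.9 324.8 202.3] 1086
top [ 169  359   99   90 6577] minEnc [array([516.7, 125.5]), np.float64(32.2)] mean [520.  127.9] spigot [516.1 126.  202.2] 542
block 5832 [289  14  57 108] [577.4 325.6  33. ] [array([577.5, 324.1]), array([80.1, 44.1]), np.float64(88.9)]
block 4479 [290 145  51  90] [576.7 225.8  33.2] [array([576.7, 224.2]), array([80.1, 44.2]), np.float64(89.6)]
board x [474.8 652.2]
div 1149 [518.7 369.8  28. ] [650.9 374.5  33.9]
div 1660 [481.7 269.4  28. ] [650.7 277.8  35.3]
div 1464 [480.9 169.   28. ] [650.7 178.4  34.5]
div 860 [540.3  67.7  28. ] [650.   77.6  34.6]
```

View pics/w10.png

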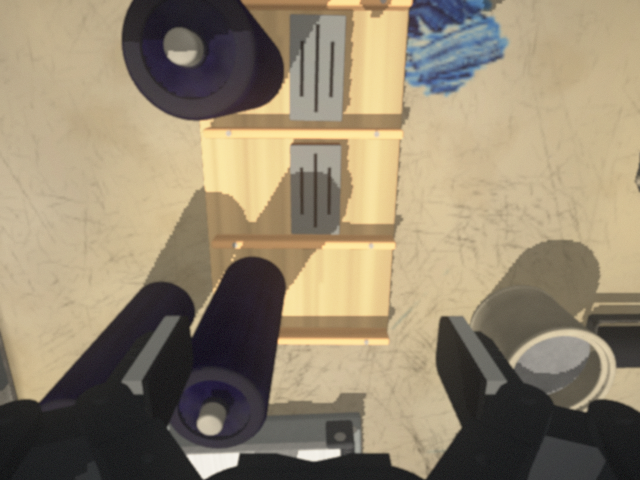

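Lane 1 is clear; block 1 lies at (576.7, 224.2). Descend and grip.

```bash
python3 -m jog '[{"linear":[0.1,-0.001,0],"rotation":[0,0,0],"grip":85},{"linear":[0.23,-0.001,0],"rotation":[0,0,0],"grip":85},{"linear":[0.36,-0.001,0],"rotation":[0,0,0],"grip":80},{"linear":[0.49,-0.001,0],"rotation":[0,0,0],"grip":75},{"linear":[0.61,-0.001,0],"rotation":[0,0,0],"grip":70},{"linear":[0.71,-0.001,0],"rotation":[0,0,0],"grip":68},{"linear":[0.79,-0.001,0],"rotation":[0,0,0],"grip":68},{"linear":[0.833,-0.001,0],"rotation":[0,0,0],"grip":68},{"linear":[0.833,-0.001,0],"rotation":[0,0,0],"grip":66},{"linear":[0.833,-0.001,0],"rotation":[0,0,0],"grip":35},{"linear":[0.833,-0.001,0],"rotation":[0,0,0],"grip":35},{"linear":[0.833,-0.001,0],"rotation":[0,0,0],"grip":35},{"linear":[0.833,-0.001,0],"rotation":[0,0,0],"grip":35}]' 40
python3 w.py 535.5 -192.3 120 2.9
```

```text
time_s: 20.92
eef_pos: [577.1, 224.2, 13.1]
ee_rot: [0.708, 0.0, 0.706, 0.0]
force: [-0.9, -0.8, 6.8]
grip_width: 0.504
t 20.92 pos [577.1 224.2  13.1] yaw 0.02 grip 43.0 F [-0.9 -0.8  6.8] 
 lin [-0.3573, -1.388, -0.1383] rot [-0.101, 0.006, -0.001] J [ 0.18  0.75  1.41 -0.    0.98  0.18]
```

```bash
python3 -m jog '[{"linear":[-0.07,0,0],"rotation":[0,0,0],"grip":35},{"linear":[-0.18,0,0.05],"rotation":[0,0,0],"grip":35},{"linear":[-0.3,0,0.15],"rotation":[0,0,0],"grip":35},{"linear":[-0.38,-0.06,0.16],"rotation":[0,0,0],"grip":35},{"linear":[-0.38,-0.18,0.16],"rotation":[0,0,0],"grip":35},{"linear":[-0.38,-0.31,0.16],"rotation":[0,0,0],"grip":35},{"linear":[-0.38,-0.44,0.16],"rotation":[0,0,0],"grip":35},{"linear":[-0.38,-0.57,0.16],"rotation":[0,0,0],"grip":35},{"linear":[-0.38,-0.7,0.14],"rotation":[-0.05,0,0],"grip":35},{"linear":[-0.38,-0.83,0.1],"rotation":[-0.1,0,0],"grip":35},{"linear":[-0.38,-0.95,0.02],"rotation":[-0.1,0,0],"grip":35},{"linear":[-0.38,-1,-0.05],"rotation":[-0.1,0,0],"grip":35},{"linear":[-0.38,-1,-0.09],"rotation":[-0.1,0,0],"grip":35}]' 40
python3 w.py 535.5 -192.3 47 2.9
```

```text
time_s: 22.0
eef_pos: [548.2, -79.2, 127.8]
ee_rot: [0.708, -0.017, 0.706, 0.016]
force: [-0.5, -0.7, -0.6]
grip_width: 0.507
t 22.00 pos [548.2 -79.2 127.8] yaw 2.66 grip 43.3 F [-0.5 -0.7 -0.6] 
 lin [0.2694, -0.3744, -0.0607] rot [-0.008, 0.007, 0.001] J [-0.36  0.47  1.55  0.    1.11 -0.4 ]
```

```bash
python3 -m jog '[{"linear":[0,-0.1,-0.02],"rotation":[-0.01,0,0],"grip":35},{"linear":[0,-0.2,-0.04],"rotation":[-0.01,0.007,0],"grip":35},{"linear":[0,-0.3,-0.061],"rotation":[-0.01,0.007,0],"grip":35},{"linear":[0,-0.374,-0.061],"rotation":[-0.01,0.007,0],"grip":35},{"linear":[0.06,-0.374,-0.061],"rotation":[-0.01,0.007,0],"grip":35},{"linear":[0.13,-0.374,-0.061],"rotation":[-0.01,0.007,0],"grip":35},{"linear":[0.19,-0.374,-0.061],"rotation":[-0.01,0.007,0],"grip":35},{"linear":[0.24,-0.374,-0.061],"rotation":[-0.01,0.007,0],"grip":35},{"linear":[0.26,-0.374,-0.061],"rotation":[-0.01,0.007,0],"grip":35},{"linear":[0.27,-0.374,-0.061],"rotation":[-0.01,0.007,0],"grip":35},{"linear":[0.27,-0.374,-0.061],"rotation":[-0.01,0.007,0],"grip":35},{"linear":[0.27,-0.374,-0.061],"rotation":[-0.01,0.007,0],"grip":45},{"linear":[0.268,-0.374,-0.061],"rotation":[-0.01,0.007,0],"grip":58},{"linear":[0.268,-0.374,-0.061],"rotation":[-0.01,0.007,0],"grip":64},{"linear":[0.25,-0.374,-0.061],"rotation":[-0.01,0.007,0],"grip":64},{"linear":[0.15,-0.374,-0.061],"rotation":[-0.01,0.007,0],"grip":66},{"linear":[0.03,-0.374,-0.061],"rotation":[-0.01,0.007,0],"grip":75},{"linear":[-0.1,-0.37,-0.06],"rotation":[-0.01,0.007,0],"grip":85},{"linear":[-0.23,-0.37,-0.06],"rotation":[-0.01,0.007,0],"grip":85},{"linear":[-0.36,-0.36,-0.06],"rotation":[0.04,0,0],"grip":85}]' 40
python3 w.py 419.2 90.6 260 0; python3 -c "
from h import *
snap('wrist','w11')"; python3 bed.py w11; python3 blk.py w11 67
```

```text
time_s: 23.67
eef_pos: [534.5, -187.9, 238.5]
ee_rot: [0.709, -0.01, 0.706, 0.009]
force: [0.8, -0.9, -0.3]
grip_width: 0.995
t 23.67 pos [ 534.5 -187.9  238.5] yaw 1.51 grip 85.0 F [ 0.8 -0.9 -0.3] 
 lin [-0.0744, 0.9381, -0.3596] rot [0.053, 0.008, 0.002] J [-0.55  0.4   1.36  0.    1.38 -0.57]
bed slope x,y,z0 [ 1.30000e-03 -1.60000e-03  4.40048e+01] 54271
block 7722 [277  23  66 124] [ 530.2 -101.6   66.9] [array([ 530.2, -103.3]), array([44. , 80.2]), np.float64(2.9)]
block 5935 [283 157  61 104] [ 534.8 -190.2   67. ] [array([ 534.9, -192.1]), array([44.1, 80.5]), np.float64(3.0)]
block 1596 [520 341  60  63] [ 742.6 -327.    68.2] [array([ 740.2, -330.1]), array([57.4, 39.6]), np.float64(88.7)]
```

View pics/w11.png

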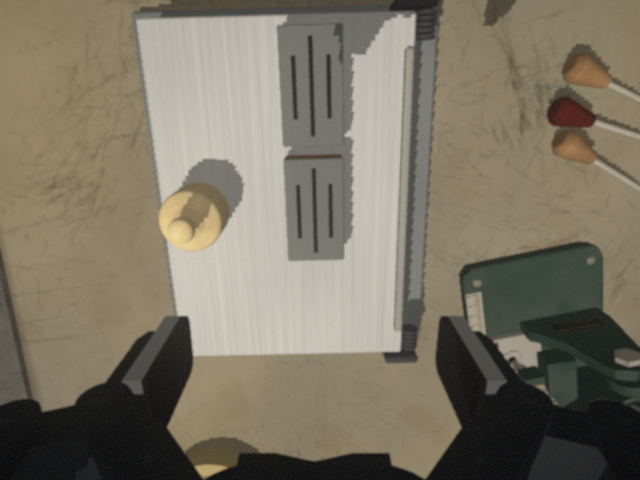

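```bash
python3 -m jog '[{"linear":[-0.07,0.1,-0.04],"rotation":[0.053,0.008,0],"grip":85},{"linear":[-0.07,0.23,-0.1],"rotation":[0.053,0.008,0],"grip":85},{"linear":[-0.07,0.36,-0.15],"rotation":[0.053,0.008,0],"grip":85},{"linear":[-0.07,0.49,-0.2],"rotation":[0.053,0.008,0],"grip":85},{"linear":[-0.07,0.62,-0.25],"rotation":[0.053,0.008,0],"grip":85},{"linear":[-0.07,0.75,-0.3],"rotation":[0.053,0.008,0],"grip":85},{"linear":[-0.07,0.88,-0.35],"rotation":[0.053,0.008,0],"grip":85},{"linear":[-0.07,0.938,-0.36],"rotation":[0.053,0.008,0],"grip":85},{"linear":[-0.07,0.938,-0.36],"rotation":[0.053,0.008,0],"grip":85},{"linear":[-0.07,0.938,-0.36],"rotation":[0.053,0.008,0],"grip":85}]' 50
python3 w.py 419.2 90.6 134 0; python3 -c "
from h import *
snap('wrist','w12')
p,d,K,T=load('w12'); P=pts(d,K,T); Z=P[...,2]
m=(Z>174)&(Z<187)&(P[...,0]<470)&(P[...,1]>0)&(P[...,1]<170); q=P[m]; print(len(q),cv2.minEnclosingCircle(q[:,:2].astype(np.float32)))
m=(Z>189)&(Z<197)&(P[...,0]<470)&(P[...,1]>0)&(P[...,1]<170); q=P[m]; print(len(q),q.mean(0))
"
```

```text
time_s: 24.55
eef_pos: [421.4, 91.0, 264.4]
ee_rot: [0.712, -0.003, 0.703, -0.003]
force: [-0.2, -0.1, -0.6]
grip_width: 0.997
t 24.55 pos [421.4  91.  264.4] yaw 0.01 grip 85.1 F [-0.2 -0.1 -0.6] 
 lin [0.4346, 0.002, -0.0128] rot [0.0, 0.025, 0.016] J [-0.06  0.07  1.71 -0.01  1.35 -0.05]
8797 ((420.00347900390625, 92.7845230102539), 32.41797637939453)
610 [419.8611935   93.73788893 192.49768875]
```

```bash
python3 -m jog '[{"linear":[0.05,0.007,-0.009],"rotation":[0,0.025,0.016],"grip":85},{"linear":[0.15,0.007,-0.01],"rotation":[0,0.025,0.016],"grip":85},{"linear":[0.26,0.007,-0.01],"rotation":[0,0.025,0.016],"grip":85},{"linear":[0.37,0.007,-0.01],"rotation":[0,0.025,0.016],"grip":85},{"linear":[0.432,0.007,-0.01],"rotation":[0,0.025,0.016],"grip":85},{"linear":[0.432,0.007,-0.01],"rotation":[0,0.025,0.016],"grip":75},{"linear":[0.432,0.007,-0.01],"rotation":[0,0.025,0.016],"grip":55},{"linear":[0.432,0.007,-0.01],"rotation":[0,0.025,0.016],"grip":55},{"linear":[0.432,0.007,-0.01],"rotation":[0,0.025,0.016],"grip":55},{"linear":[0.432,0.007,-0.01],"rotation":[0,0.025,0.016],"grip":55}]' 50
python3 w.py 517.7 222.5 144.5 0
```

```text
time_s: 25.43
eef_pos: [420.7, 91.1, 135.5]
ee_rot: [0.708, 0.001, 0.707, -0.001]
force: [-0.2, 0.3, -3.3]
grip_width: 0.738
t 25.43 pos [420.7  91.1 135.5] yaw -0.09 grip 63.0 F [-0.2  0.3 -3.3] 
 lin [-0.0296, 0.4385, 0.3225] rot [-0.003, 0.003, -0.0] J [-0.06  0.22  1.9   0.    1.03 -0.06]
```

```bash
python3 -m jog '[{"linear":[-0.07,0,0],"rotation":[0,0,0],"grip":55},{"linear":[-0.15,0.04,0],"rotation":[0,0,0],"grip":55},{"linear":[-0.17,0.13,0],"rotation":[0,0,0],"grip":55},{"linear":[-0.17,0.23,0],"rotation":[0,0,0],"grip":55},{"linear":[-0.17,0.34,0],"rotation":[0,0,0],"grip":55},{"linear":[-0.17,0.41,0.03],"rotation":[0,0,0],"grip":55},{"linear":[-0.17,0.434,0.11],"rotation":[0,0,0],"grip":55},{"linear":[-0.17,0.434,0.2],"rotation":[0,0,0],"grip":55},{"linear":[-0.17,0.434,0.28],"rotation":[0,0,0],"grip":55},{"linear":[-0.15,0.434,0.322],"rotation":[0,0,0],"grip":55},{"linear":[-0.1,0.434,0.322],"rotation":[0,0,0],"grip":55},{"linear":[-0.06,0.434,0.322],"rotation":[0,0,0],"grip":55},{"linear":[-0.035,0.434,0.322],"rotation":[0,0,0],"grip":55},{"linear":[-0.032,0.434,0.322],"rotation":[0,0,0],"grip":55},{"linear":[-0.032,0.434,0.322],"rotation":[0,0,0],"grip":62},{"linear":[-0.032,0.434,0.322],"rotation":[0,0,0],"grip":75},{"linear":[-0.034,0.434,0.322],"rotation":[0,0,0],"grip":85},{"linear":[-0.08,0.434,0.322],"rotation":[0,0,0],"grip":85},{"linear":[-0.2,0.434,0.322],"rotation":[0,0,0],"grip":85},{"linear":[-0.33,0.434,0.322],"rotation":[0,0,0],"grip":85}]' 50
python3 w.py 518 325 290 0
```

```text
time_s: 27.1
eef_pos: [516.8, 221.0, 235.3]
ee_rot: [0.707, 0.0, 0.707, -0.001]
force: [1.3, -0.9, 0.4]
grip_width: 0.999
t 27.10 pos [516.8 221.  235.3] yaw -0.09 grip 85.3 F [ 1.3 -0.9  0.4] 
 lin [-0.1825, 0.3465, 0.0034] rot [-0.003, -0.002, 0.001] J [ 0.2   0.39  1.38 -0.    1.37  0.2 ]
```

```bash
python3 -m jog '[{"linear":[-0.1,0.04,0],"rotation":[0,0,0],"grip":85},{"linear":[-0.18,0.13,0],"rotation":[0,0,0],"grip":85},{"linear":[-0.18,0.24,0],"rotation":[0,0,0],"grip":85},{"linear":[-0.18,0.3,0.003],"rotation":[0,0,0],"grip":85},{"linear":[-0.18,0.3,0.003],"rotation":[0,0,0],"grip":85},{"linear":[-0.18,0.3,0.003],"rotation":[0,0,0],"grip":85}]' 50
python3 w.py 518 325 143.5 0;python3 -c "
from h import *
snap('wrist','w13')"; python3 rol.py w13; python3 blk.py w13
```

```text
time_s: 27.6
eef_pos: [517.7, 311.5, 289.6]
ee_rot: [0.707, -0.0, 0.707, -0.0]
force: [-1.0, -0.6, 0.5]
grip_width: 0.994
t 27.60 pos [517.7 311.5 289.6] yaw -0.01 grip 84.9 F [-1.  -0.6  0.5] 
 lin [0.4869, 0.0452, 0.0013] rot [-0.0, -0.001, 0.001] J [ 0.35  0.46  1.13 -0.    1.55  0.35]
top [ 262  159  108  105 8795] minEnc [array([517.9, 324.8]), np.float64(32.3)] mean [518.1 327.2] spigot [518.1 325.7 202.5] 567
top [ 267  314   95   85 6337] minEnc [array([516.9, 224.5]), np.float64(32.5)] mean [517.1 228.5] spigot [517.1 225.9 202.3] 442
top [ 277  438   71   23 1069] minEnc [array([515.6, 143.3]), np.float64(25.6)] mean [515.7 150. ] spigot None 0
block 3601 [355 126  51  87] [579.1 328.8  33.1] [array([577.5, 324. ]), array([80.4, 44.2]), np.float64(89.1)]
board x [477.5 652. ]
div 1652 [481.8 370.2  28. ] [650.8 378.3  34.5]
div 585 [569.7 269.7  28. ] [651.  278.   34.4]
div 635 [558.9 169.8  28. ] [650.2 178.1  35. ]
div 631 [553.   68.1  28. ] [649.6  77.7  34.8]
```

View pics/w13.png

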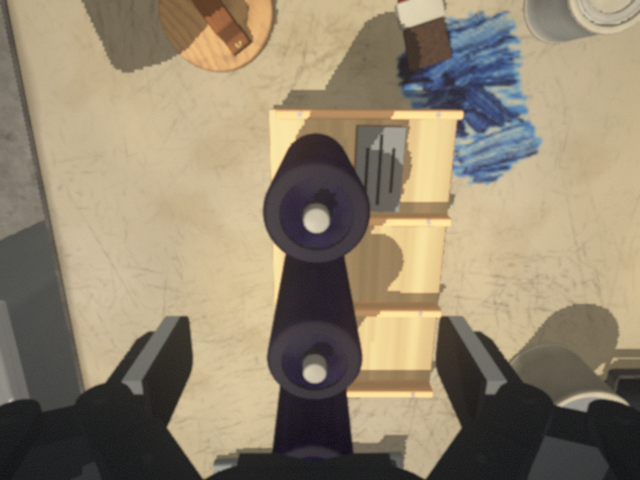

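```bash
python3 -m jog '[{"linear":[0.06,0.046,0.001],"rotation":[0,0,0],"grip":85},{"linear":[0.16,0.046,0.001],"rotation":[0,0,0],"grip":85},{"linear":[0.28,0.046,0.001],"rotation":[0,0,0],"grip":85},{"linear":[0.4,0.046,0.001],"rotation":[0,0,0],"grip":85},{"linear":[0.488,0.046,0.001],"rotation":[0,0,0],"grip":85},{"linear":[0.488,0.046,0.001],"rotation":[0,0,0],"grip":80},{"linear":[0.488,0.046,0.001],"rotation":[0,0,0],"grip":55},{"linear":[0.488,0.046,0.001],"rotation":[0,0,0],"grip":55},{"linear":[0.488,0.046,0.001],"rotation":[0,0,0],"grip":55},{"linear":[0.488,0.046,0.001],"rotation":[0,0,0],"grip":55}]' 50
python3 w.py 410 170 134 0
```

```text
time_s: 28.48
eef_pos: [518.9, 324.6, 145.2]
ee_rot: [0.708, 0.001, 0.706, -0.0]
force: [0.1, -0.5, 4.0]
grip_width: 0.741
t 28.48 pos [518.9 324.6 145.2] yaw -0.09 grip 63.3 F [ 0.1 -0.5  4. ] 
 lin [0.0362, -0.5158, -0.3623] rot [-0.003, 0.005, -0.001] J [ 0.37  0.57  1.34 -0.    1.23  0.37]
```

```bash
python3 -m jog '[{"linear":[-0.07,0,0],"rotation":[0,0,0],"grip":55},{"linear":[-0.13,0,-0.04],"rotation":[0,0,0],"grip":55},{"linear":[-0.13,0,-0.12],"rotation":[0,0,0],"grip":55},{"linear":[-0.13,0,-0.22],"rotation":[0,0,0],"grip":55},{"linear":[-0.13,-0.02,-0.31],"rotation":[0,0,0],"grip":55},{"linear":[-0.13,-0.1,-0.36],"rotation":[0,0,0],"grip":55},{"linear":[-0.13,-0.22,-0.36],"rotation":[0,0,0],"grip":55},{"linear":[-0.13,-0.34,-0.36],"rotation":[0,0,0],"grip":55},{"linear":[-0.13,-0.45,-0.36],"rotation":[0,0,0],"grip":55},{"linear":[-0.1,-0.51,-0.36],"rotation":[0,0,0],"grip":55},{"linear":[-0.05,-0.516,-0.36],"rotation":[0,0,0],"grip":55},{"linear":[0.0,-0.516,-0.36],"rotation":[0,0,0],"grip":55},{"linear":[0.028,-0.516,-0.36],"rotation":[0,0,0],"grip":55},{"linear":[0.033,-0.516,-0.36],"rotation":[0,0,0],"grip":55},{"linear":[0.033,-0.516,-0.36],"rotation":[0,0,0],"grip":55},{"linear":[0.033,-0.516,-0.36],"rotation":[0,0,0],"grip":62},{"linear":[0.033,-0.516,-0.36],"rotation":[0,0,0],"grip":75},{"linear":[0.03,-0.516,-0.36],"rotation":[0,0,0],"grip":85},{"linear":[-0.05,-0.516,-0.36],"rotation":[0,0,0],"grip":85},{"linear":[-0.15,-0.516,-0.36],"rotation":[0,0,0],"grip":85}]' 50
python3 w.py 577.5 324 260 0
```

```text
time_s: 30.15
eef_pos: [409.7, 169.9, 189.7]
ee_rot: [0.707, 0.001, 0.707, -0.0]
force: [0.6, -0.8, 0.2]
grip_width: 0.995
t 30.15 pos [409.7 169.9 189.7] yaw -0.08 grip 84.9 F [ 0.6 -0.8  0.2] 
 lin [-0.2345, 0.5146, 0.5586] rot [-0.003, -0.001, -0.0] J [0.13 0.17 1.79 0.   1.18 0.13]
```

```bash
python3 -m jog '[{"linear":[-0.12,0,0],"rotation":[0,0,0],"grip":85},{"linear":[-0.235,0.05,0.04],"rotation":[0,0,0],"grip":85},{"linear":[-0.235,0.15,0.14],"rotation":[0,0,0],"grip":85},{"linear":[-0.235,0.24,0.24],"rotation":[0,0,0],"grip":85},{"linear":[-0.235,0.33,0.34],"rotation":[0,0,0],"grip":85},{"linear":[-0.235,0.43,0.45],"rotation":[0,0,0],"grip":85},{"linear":[-0.235,0.515,0.55],"rotation":[0,0,0],"grip":85},{"linear":[-0.235,0.515,0.559],"rotation":[0,0,0],"grip":85},{"linear":[-0.235,0.515,0.559],"rotation":[0,0,0],"grip":85},{"linear":[-0.235,0.515,0.559],"rotation":[0,0,0],"grip":85}]' 40
python3 w.py 577.5 324 10 0;python3 -c "
from h import *
snap('wrist','w14')"; python3 rol.py w14; python3 blk.py w14
```

```text
time_s: 30.98
eef_pos: [577.3, 323.9, 260.3]
ee_rot: [0.707, 0.0, 0.707, -0.0]
force: [-0.6, -0.7, 0.8]
grip_width: 0.995
t 30.98 pos [577.3 323.9 260.3] yaw -0.07 grip 85.0 F [-0.6 -0.7  0.8] 
 lin [0.8342, 0.0002, 0.0016] rot [-0.002, -0.002, 0.0] J [0.33 0.62 0.96 0.   1.56 0.34]
top [ 171  357   99   90 6658] minEnc [array([518. , 225.2]), np.float64(32.0)] mean [521.2 228.2] spigot [517.7 226.2 202.1] 550
block 4465 [290 143  52  91] [577.6 325.8  33.1] [array([577.5, 324.2]), array([80.1, 44. ]), np.float64(88.6)]
board x [475.1 652. ]
div 1754 [481.6 370.3  28.1] [651.2 378.8  34.8]
div 1504 [481.3 270.1  28. ] [651.1 278.3  34.6]
div 912 [541.6 169.2  28. ] [650.1 178.6  34.5]
div 792 [542.2  68.9  28. ] [650.2  78.1  34.7]
```

View pics/w14.png

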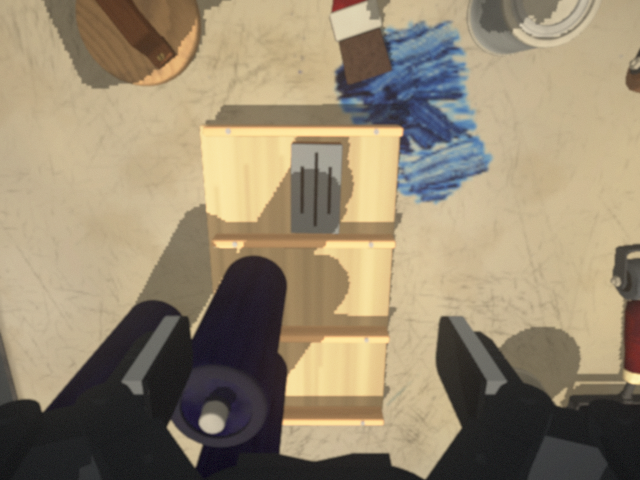

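Lane 2 is clear with block 2 at (577.5, 324.2). Grip it.

```bash
python3 -m jog '[{"linear":[0.1,0.001,0],"rotation":[0,0,0],"grip":85},{"linear":[0.23,0.001,0],"rotation":[0,0,0],"grip":85},{"linear":[0.36,0.001,0],"rotation":[0,0,0],"grip":80},{"linear":[0.49,0.001,0],"rotation":[0,0,0],"grip":75},{"linear":[0.61,0.001,0],"rotation":[0,0,0],"grip":70},{"linear":[0.71,0.001,0],"rotation":[0,0,0],"grip":68},{"linear":[0.79,0.001,0],"rotation":[0,0,0],"grip":68},{"linear":[0.834,0.001,0],"rotation":[0,0,0],"grip":68},{"linear":[0.834,0.001,0],"rotation":[0,0,0],"grip":66},{"linear":[0.834,0.001,0],"rotation":[0,0,0],"grip":35},{"linear":[0.834,0.001,0],"rotation":[0,0,0],"grip":35},{"linear":[0.834,0.001,0],"rotation":[0,0,0],"grip":35},{"linear":[0.834,0.001,0],"rotation":[0,0,0],"grip":35}]' 40
python3 w.py 539.9 -280.2 120 2.9
```

```text
time_s: 32.12
eef_pos: [578.2, 324.4, 13.8]
ee_rot: [0.709, 0.001, 0.706, 0.0]
force: [-1.7, -0.9, 8.5]
grip_width: 0.503
t 32.12 pos [578.2 324.4  13.8] yaw -0.09 grip 42.9 F [-1.7 -0.9  8.5] 
 lin [-0.3579, -2.0149, -0.1231] rot [-0.104, 0.008, -0.003] J [0.33 0.83 1.25 0.   1.06 0.34]
```

```bash
python3 -m jog '[{"linear":[-0.07,0,0],"rotation":[0,0,0],"grip":35},{"linear":[-0.18,0,0.05],"rotation":[0,0,0],"grip":35},{"linear":[-0.3,0,0.15],"rotation":[0,0,0],"grip":35},{"linear":[-0.38,-0.05,0.15],"rotation":[0,0,0],"grip":35},{"linear":[-0.38,-0.16,0.15],"rotation":[0,0,0],"grip":35},{"linear":[-0.38,-0.28,0.15],"rotation":[0,0,0],"grip":35},{"linear":[-0.38,-0.4,0.15],"rotation":[0,0,0],"grip":35},{"linear":[-0.38,-0.52,0.15],"rotation":[0,0,0],"grip":35},{"linear":[-0.38,-0.65,0.15],"rotation":[0,0,0],"grip":35},{"linear":[-0.38,-0.78,0.15],"rotation":[0,0,0],"grip":35},{"linear":[-0.38,-0.9,0.15],"rotation":[0,0,0],"grip":35},{"linear":[-0.38,-1,0.12],"rotation":[0,0,0],"grip":35},{"linear":[-0.38,-1,0.05],"rotation":[-0.05,0,0],"grip":35}]' 40
python3 w.py 540 -280.2 130 2.9
```

```text
time_s: 33.2
eef_pos: [593.4, 18.8, 128.4]
ee_rot: [0.71, -0.007, 0.705, 0.006]
force: [0.5, 0.5, -0.5]
grip_width: 0.506
t 33.20 pos [593.4  18.8 128.4] yaw 1.05 grip 43.2 F [ 0.5  0.5 -0.5] 
 lin [-0.0064, -0.9931, -0.1962] rot [-0.065, 0.014, 0.001] J [-0.17  0.55  1.42  0.    1.16 -0.18]
```

```bash
python3 -m jog '[{"linear":[-0.006,-0.1,-0.03],"rotation":[-0.03,0,0],"grip":35},{"linear":[-0.006,-0.22,-0.06],"rotation":[-0.065,0.014,0],"grip":35},{"linear":[-0.006,-0.34,-0.1],"rotation":[-0.065,0.014,0],"grip":35},{"linear":[-0.006,-0.47,-0.14],"rotation":[-0.065,0.014,0],"grip":35},{"linear":[-0.006,-0.6,-0.17],"rotation":[-0.065,0.014,0],"grip":35},{"linear":[-0.006,-0.73,-0.196],"rotation":[-0.065,0.014,0],"grip":35},{"linear":[-0.006,-0.85,-0.196],"rotation":[-0.065,0.014,0],"grip":35},{"linear":[-0.006,-0.95,-0.196],"rotation":[-0.065,0.014,0],"grip":35},{"linear":[-0.006,-0.993,-0.196],"rotation":[-0.065,0.014,0],"grip":35},{"linear":[-0.006,-0.993,-0.196],"rotation":[-0.065,0.014,0],"grip":35},{"linear":[-0.006,-0.993,-0.196],"rotation":[-0.065,0.014,0],"grip":35}]' 40
python3 w.py 540 -280.2 47.8 2.9; python3 -c "
from h import *
snap('wrist','w15')"
```

```text
time_s: 34.12
eef_pos: [540.1, -279.8, 130.3]
ee_rot: [0.707, -0.018, 0.707, 0.018]
force: [0.0, 1.0, -0.3]
grip_width: 0.504
t 34.12 pos [ 540.1 -279.8  130.3] yaw 2.88 grip 43.0 F [ 0.   1.  -0.3] 
 lin [0.275, -0.0013, -0.0004] rot [-0.001, 0.001, 0.001] J [-0.67  0.58  1.36  0.    1.19 -0.72]
```

View pics/w15.png

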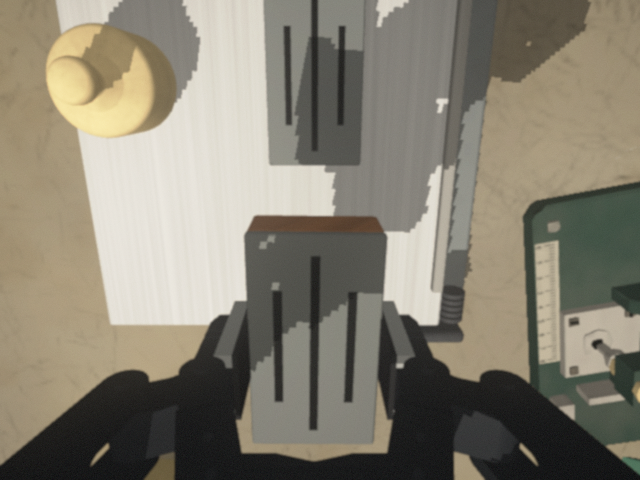

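```bash
python3 -m jog '[{"linear":[0.06,0.003,0],"rotation":[0,0,0],"grip":35},{"linear":[0.13,0.003,0],"rotation":[0,0,0],"grip":35},{"linear":[0.19,0.003,0],"rotation":[0,0,0],"grip":35},{"linear":[0.24,0.003,0],"rotation":[0,0,0],"grip":35},{"linear":[0.265,0.003,0],"rotation":[0,0,0],"grip":35},{"linear":[0.275,0.003,0],"rotation":[0,0,0],"grip":35},{"linear":[0.275,0.003,0],"rotation":[0,0,0],"grip":35},{"linear":[0.275,0.003,0],"rotation":[0,0,0],"grip":45},{"linear":[0.273,0.003,0],"rotation":[0,0,0],"grip":58},{"linear":[0.273,0.003,0],"rotation":[0,0,0],"grip":64},{"linear":[0.25,0.003,0],"rotation":[0,0,0],"grip":64},{"linear":[0.15,0.003,0],"rotation":[0,0,0],"grip":66},{"linear":[0.03,0,0],"rotation":[0,0,0],"grip":75},{"linear":[-0.1,0,0],"rotation":[0,0,0],"grip":85},{"linear":[-0.23,0.1,-0.05],"rotation":[0.04,0,0],"grip":85},{"linear":[-0.36,0.23,-0.1],"rotation":[0.1,0,0],"grip":85},{"linear":[-0.42,0.35,-0.15],"rotation":[0.1,0,0],"grip":85},{"linear":[-0.42,0.35,-0.15],"rotation":[0.1,0,0],"grip":85}]' 40
python3 w.py 410 170 265 0; python3 -c "
from h import *
snap('wrist','w16')"; python3 bed.py w16; python3 blk.py w16 67
```

```text
time_s: 35.67
eef_pos: [489.0, -174.4, 259.8]
ee_rot: [0.709, -0.001, 0.706, -0.0]
force: [0.2, -1.2, 0.3]
grip_width: 0.996
t 35.67 pos [ 489.  -174.4  259.8] yaw 0.11 grip 85.1 F [ 0.2 -1.2  0.3] 
 lin [-0.0209, 1.1486, -0.2611] rot [0.004, 0.008, 0.004] J [-0.57  0.28  1.47  0.    1.39 -0.57]
bed slope x,y,z0 [ 1.6000e-03 -1.5000e-03  4.4026e+01] 42457
block 6530 [338  48  61 114] [ 530.  -101.7   66.9] [array([ 530.3, -103.3]), array([44.2, 80. ]), np.float64(3.3)]
block 9507 [342 170  56 184] [ 536.7 -228.2   67.1] [array([ 537.6, -234.9]), array([ 45., 166.]), np.float64(3.1)]
block 1461 [561 335  58  60] [ 740.5 -329.1   68.2] [array([ 740.1, -330.6]), array([58.9, 39.4]), np.float64(89.7)]
```

View pics/w16.png

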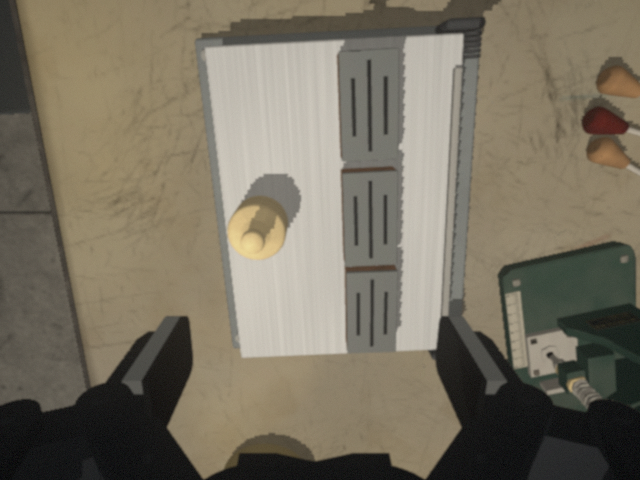

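```bash
python3 -m jog '[{"linear":[-0.03,0.1,-0.02],"rotation":[0.004,0.008,0.004],"grip":85},{"linear":[-0.03,0.23,-0.05],"rotation":[0.004,0.008,0.004],"grip":85},{"linear":[-0.03,0.36,-0.08],"rotation":[0.004,0.008,0.004],"grip":85},{"linear":[-0.03,0.49,-0.12],"rotation":[0.004,0.008,0.004],"grip":85},{"linear":[-0.03,0.62,-0.16],"rotation":[0.004,0.008,0.004],"grip":85},{"linear":[-0.03,0.75,-0.2],"rotation":[0.004,0.008,0.004],"grip":85},{"linear":[-0.03,0.88,-0.24],"rotation":[0.004,0.008,0.004],"grip":85},{"linear":[-0.03,1,-0.261],"rotation":[0.004,0.008,0.004],"grip":85},{"linear":[-0.03,1,-0.261],"rotation":[0.004,0.008,0.004],"grip":85},{"linear":[-0.03,1,-0.261],"rotation":[0.004,0.008,0.004],"grip":85}]' 50
python3 w.py 410 170 134 0; python3 -c "
from h import *
snap('wrist','w17')
p,d,K,T=load('w17'); P=pts(d,K,T); Z=P[...,2]
m=(Z>174)&(Z<187)&(P[...,0]<460)&(P[...,1]>80)&(P[...,1]<270); q=P[m]; print(len(q),cv2.minEnclosingCircle(q[:,:2].astype(np.float32)))
m=(Z>189)&(Z<197)&(P[...,0]<460)&(P[...,1]>80)&(P[...,1]<270); q=P[m]; print(len(q),q.mean(0))
"; python3 rol.py w17
```

```text
time_s: 36.55
eef_pos: [408.9, 128.6, 270.2]
ee_rot: [0.708, -0.002, 0.706, 0.002]
force: [0.9, -0.6, 0.5]
grip_width: 0.996
t 36.55 pos [408.9 128.6 270.2] yaw 0.31 grip 85.1 F [ 0.9 -0.6  0.5] 
 lin [0.4539, 0.1386, 0.0029] rot [0.011, 0.007, 0.002] J [ 0.03  0.07  1.7  -0.    1.38  0.03]
9867 ((409.1597900390625, 171.1174774169922), 32.200260162353516)
656 [409.18458604 171.86443722 192.64038471]
top [  469     0   133   130 13954] minEnc [array([516.8, 224.1]), np.float64(32.4)] mean [514.6 224.2] spigot [515.9 224.2 202.3] 1008
top [302 155  29  30 685] minEnc [array([409.2, 171.5]), np.float64(7.5)] mean [409.2 172.1] spigot None 0
top [ 445  198  116  107 9544] minEnc [array([515.3, 124.3]), np.float64(32.3)] mean [513.1 127. ] spigot [514.4 125.1 202.2] 674
```

```bash
python3 -m jog '[{"linear":[0.0,0.1,0.001],"rotation":[0.011,0.007,0.002],"grip":85},{"linear":[0.04,0.143,0.001],"rotation":[0.011,0.007,0.002],"grip":85},{"linear":[0.14,0.143,0.001],"rotation":[0.011,0.007,0.002],"grip":85},{"linear":[0.25,0.143,0.001],"rotation":[0.011,0.007,0.002],"grip":85},{"linear":[0.37,0.143,0.001],"rotation":[0.011,0.007,0.002],"grip":85},{"linear":[0.451,0.143,0.001],"rotation":[0.011,0.007,0.002],"grip":85},{"linear":[0.451,0.143,0.001],"rotation":[0.011,0.007,0.002],"grip":75},{"linear":[0.451,0.143,0.001],"rotation":[0.011,0.007,0.002],"grip":55},{"linear":[0.451,0.143,0.001],"rotation":[0.011,0.007,0.002],"grip":55},{"linear":[0.451,0.143,0.001],"rotation":[0.011,0.007,0.002],"grip":55},{"linear":[0.451,0.143,0.001],"rotation":[0.011,0.007,0.002],"grip":55}]' 50
python3 w.py 517.7 324 144.5 0
```

```text
time_s: 37.52
eef_pos: [410.4, 170.1, 135.8]
ee_rot: [0.708, 0.001, 0.707, -0.001]
force: [0.3, -0.1, -3.5]
grip_width: 0.738
t 37.52 pos [410.4 170.1 135.8] yaw -0.14 grip 63.0 F [ 0.3 -0.1 -3.5] 
 lin [-0.0284, 0.5139, 0.3563] rot [-0.005, 0.003, -0.0] J [ 0.13  0.24  1.86 -0.    1.03  0.13]
```

```bash
python3 -m jog '[{"linear":[-0.07,0,0],"rotation":[0,0,0],"grip":55},{"linear":[-0.15,0.04,0],"rotation":[0,0,0],"grip":55},{"linear":[-0.17,0.14,0],"rotation":[0,0,0],"grip":55},{"linear":[-0.17,0.26,0],"rotation":[0,0,0],"grip":55},{"linear":[-0.17,0.38,0],"rotation":[0,0,0],"grip":55},{"linear":[-0.17,0.47,0.03],"rotation":[0,0,0],"grip":55},{"linear":[-0.17,0.51,0.11],"rotation":[0,0,0],"grip":55},{"linear":[-0.17,0.51,0.21],"rotation":[0,0,0],"grip":55},{"linear":[-0.17,0.51,0.3],"rotation":[0,0,0],"grip":55},{"linear":[-0.15,0.51,0.356],"rotation":[0,0,0],"grip":55},{"linear":[-0.1,0.51,0.356],"rotation":[0,0,0],"grip":55},{"linear":[-0.06,0.51,0.356],"rotation":[0,0,0],"grip":55},{"linear":[-0.035,0.51,0.356],"rotation":[0,0,0],"grip":55},{"linear":[-0.032,0.51,0.356],"rotation":[0,0,0],"grip":55},{"linear":[-0.032,0.51,0.356],"rotation":[0,0,0],"grip":62},{"linear":[-0.032,0.51,0.356],"rotation":[0,0,0],"grip":75},{"linear":[-0.034,0.51,0.356],"rotation":[0,0,0],"grip":85},{"linear":[-0.08,0.51,0.356],"rotation":[0,0,0],"grip":85},{"linear":[-0.2,0.51,0.356],"rotation":[0,0,0],"grip":85},{"linear":[-0.33,0.51,0.356],"rotation":[0,0,0],"grip":85}]' 50
python3 w.py 440 300 320 0
```

```text
time_s: 39.18
eef_pos: [516.8, 322.6, 235.7]
ee_rot: [0.707, 0.001, 0.707, -0.001]
force: [0.4, 0.7, -0.2]
grip_width: 0.996
t 39.18 pos [516.8 322.6 235.7] yaw -0.14 grip 85.0 F [ 0.4  0.7 -0.2] 
 lin [-0.2808, -0.0762, -0.2561] rot [-0.005, -0.001, 0.001] J [ 0.37  0.5   1.21 -0.    1.43  0.37]
```

```bash
python3 -m jog '[{"linear":[-0.1,0,0],"rotation":[0,0,0],"grip":85},{"linear":[-0.22,0,0],"rotation":[0,0,0],"grip":85},{"linear":[-0.3,-0.1,-0.1],"rotation":[0,0,0],"grip":85},{"linear":[-0.3,-0.2,-0.2],"rotation":[0,0,0],"grip":85},{"linear":[-0.3,-0.3,-0.25],"rotation":[0,0,0],"grip":85},{"linear":[-0.3,-0.3,-0.25],"rotation":[0,0,0],"grip":85}]' 50
python3 w.py 440 300 320 0; python3 -c "
from h import *
snap('wrist','w18');snap('scene','sc18');snap('side','s18')"; for f in w18 sc18 s18; do echo $f; python3 rol.py $f; done; python3 blk.py sc18 67;python3 bed.py sc18; python3 bed.py s18
python3 - <<'E'
from h import *
p,d,K,T=load('sc18')
c=cv2.resize(p[160:320,200:500],None,fx=2.66,fy=2.66,interpolation=cv2.INTER_CUBIC); cv2.imwrite('pics/c18.png',c[:,:,::-1])
E
```

```text
time_s: 39.68
eef_pos: [438.5, 229.6, 327.4]
ee_rot: [0.707, 0.001, 0.707, -0.002]
force: [-1.0, 0.2, 0.4]
grip_width: 0.999
t 39.68 pos [438.5 229.6 327.4] yaw -0.22 grip 85.3 F [-1.   0.2  0.4] 
 lin [0.0243, 0.2348, 0.0042] rot [-0.008, 0.002, 0.003] J [ 0.25  0.19  1.4  -0.    1.54  0.25]
w18
top [ 389   10  105  111 9064] minEnc [array([516.9, 325.7]), np.float64(32.3)] mean [515.5 326.2] spigot [516.1 325.5 202.4] 587
top [ 382  178   93   90 6478] minEnc [array([516.7, 224. ]), np.float64(32.4)] mean [515.7 226.5] spigot [516.3 225.  202.4] 430
top [ 374  311   66   74 3905] minEnc [array([514.2, 124.9]), np.float64(32.1)] mean [507.9 128.1] spigot [514.8 125.6 202.3] 344
sc18
top [357 200  22  17 291] minEnc [array([518.7, 125.3]), np.float64(32.7)] mean [520.8 125.7] spigot [517.6 126.2 202.1] 19
top [390 207  23  19 309] minEnc [array([519.9, 225.8]), np.float64(32.9)] mean [522.2 225.2] spigot [519.6 225.5 201.4] 19
top [425 215  23  19 314] minEnc [array([519.2, 328.4]), np.float64(34.0)] mean [521.5 326.7] spigot [519.9 326.2 202.6] 22
s18
top [221 167  20  14 210] minEnc [array([515.5, 319.5]), np.float64(34.8)] mean [512.2 318.5] spigot [512.3 319.6 201.6] 15
top [238 183  21  15 225] minEnc [array([513.8, 220.1]), np.float64(34.8)] mean [513.  217.6] spigot [514.8 219.4 201.1] 15
top [256 200  21  17 243] minEnc [array([509.5, 119.7]), np.float64(34.1)] mean [511.7 118.5] spigot [511.4 119.9 203.1] 16
block 868 [230 203  78  24] [ 537.1 -188.3   66.8] [array([ 537.3, -188.2]), array([ 50.2, 253.4]), np.float64(3.2)]
bed slope x,y,z0 [6.80000e-03 4.00000e-04 4.44164e+01] 1735
bed slope x,y,z0 [1.22000e-02 6.00000e-04 4.38712e+01] 2190
```

View pics/c18.png

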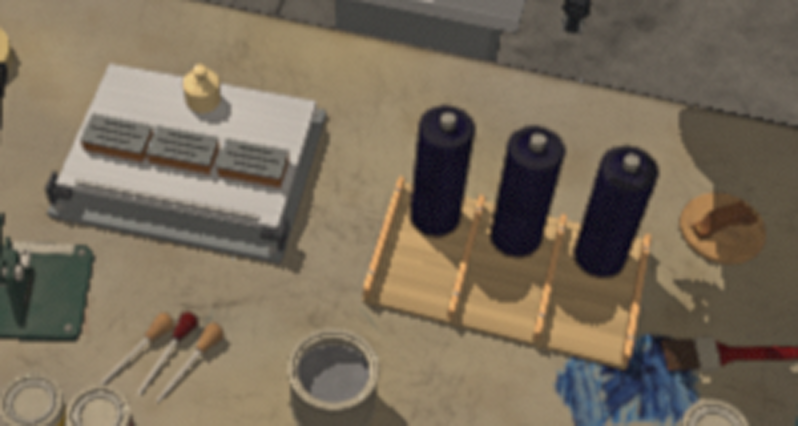

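View pics/w18.png

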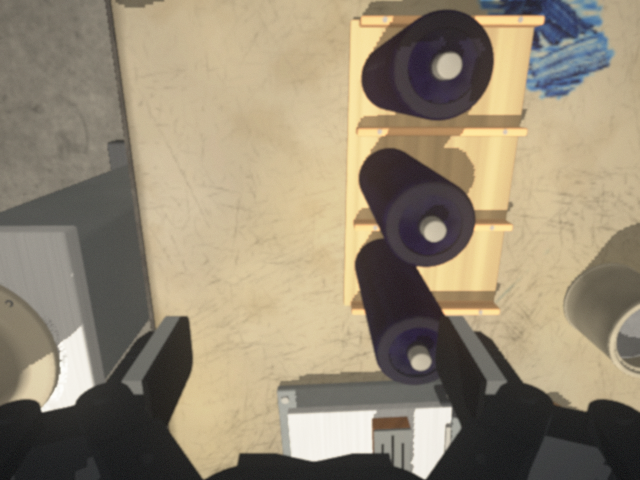

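View pics/s18.png

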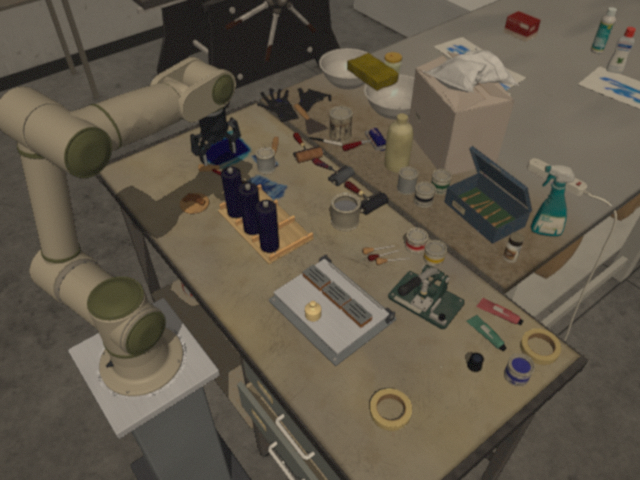

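```bash
python3 -c "
from rig import *
print(finish_job()); s=sense(); print(s['time_s'],s['force'])"
```

```text
the job is handed in; nothing more can be done
None
the job is handed in; nothing more can be done
```

The job is handed in after about 40 s of the 210 s. The bed is held level by the weight, all three blocks lie on it, and the rollers are back at the fronts of their own lanes.

- **Bed and weight:** I pressed the bed down with the weight and left it standing about 70 mm from the bed centre toward the free edge. This was done before any block was fetched. The last close wrist view gives a bed slope of about 0.002 rad. The fixed scene and side views gave 0.007 and 0.012, noisier but still under the 0.03 limit.
- **Blocks:** Each lane held a block. They lie flat and face up in a row on the bed. In the last look, their tops were about 67 mm above the table, as expected for lying directly on the bed. The blocks in lanes 1 and 2 had not been knocked aside when I reached them. The side-by-side gaps are about 5–8 mm.
- **Rollers:** All three stand upright. By the wrist camera, they are within about 4 mm of their places. The scene and side cameras differ from it by up to about 6 mm, which is well inside the 25 mm limit.
- **Bystanders and gripper:** I did not touch the baren, can or tape, and they show no visible shift in the final pictures. I checked them by eye only and did not measure them. The arm was clear of everything, with the open gripper at about 327 mm height.

No check failed. `finish_job` gave no verdict, and no state could be read afterwards.

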